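# Lock the bad saw cuts in the reject drawer

### The job

Clear the sawn aluminium blanks off the bench: those with a crooked end and any stub that is too short go into the combination-locked reject drawer, and the good ones (110 mm long, both ends square) into the open grey tray. To unlock, turn the dial clockwise past 10 once and stop on 10 the second time, then anticlockwise past 1 once and stop on 1 the second time, then clockwise straight to 11, slide the bolt knob fully towards the dial and pull the drawer out. When the rejects are in, push the drawer fully shut, slide the bolt fully back, turn the dial at least two numbers away from 11, and leave the other things on the bench where they are.

Things in the scene. Friction and masses are not known exactly. Their poses are not given: they have to be found in the camera images.
- cabinet: fixed grey steel bench cabinet with one drawer, 320 mm deep (its x), 280 mm wide (y), 95 mm high; origin: centre of the underside, z up. The drawer is in its front, the face at its -x side, and slides out towards its -x. A dark lock case (108 by 196 by 38 mm) stands on top, centre at x -30, y +12 mm, its top at 133 mm; it carries dial and bolt knob
- drawer (a joint): how far the drawer is out, m: 0 shut, 0.175 fully out. 1.5 N friction, stays where it is left. While the bolt is locked it moves only 2 to 3 mm
- drawer_handle (a point): middle of the drawer's pull: a round level bar, 10 mm thick and 130 mm long, along the cabinet's y, 40 mm in front of the drawer's front panel, 66 mm above the bench; the panel's top edge is at 90 mm. Moves with the drawer
- drawer_floor (a point): centre of the drawer's inner floor, 14 mm above the bench; axes as the cabinet's, moves with the drawer. Inside 286 mm (x -145 to +143) by 236 mm (y +-118); walls 4 mm thick, rim 70 mm above the bench. A small catch tab (8 by 12 by 18 mm) stands on the rim of the -y wall
- drawer_mouth (a point): middle of the cabinet's front face, at the height of the drawer's rim (70 mm); axes as the cabinet's, fixed. The drawer is open from above only in front (-x) of this point
- dial (a joint): turn of the dial, rad, positive ANTICLOCKWISE from above, without limit. Value 0 reads 0, value n x 0.5236 (plus whole turns) reads number n. A working three-wheel lock: stop within 0.15 rad of each number without overshoot; a dialling gone wrong is begun anew (clockwise past 10 twice). Held fast while the bolt is drawn. 0.05 to 0.1 N m to turn
- dial_grip (a point): on the dial's upright axis at gripping height, 165 mm above the bench. Dial 92 mm across, face at 140 mm; on it an upright aluminium grip bar 56 mm long, 13 mm thick, 140 to 174 mm above the bench, along this point's x. At reading 0 this x is the cabinet's x. A white line on top of the bar marks the end that points to the number 0
- dial_index (a point): the index, a white mark on the lock case at the front (cabinet -x) side of the dial, 50 mm from its axis. The number facing it is the reading. The dial has 12 white marks, numbers 0 to 11 running clockwise round the face as on a clock: longest and thickest 0, medium 3, 6, 9, short the rest; turning it anticlockwise brings higher numbers to the index
- bolt (a joint): travel of the bolt, m: 0 locked, 0.020 fully drawn (towards the dial, the cabinet's +y). It moves only 1 to 3 mm unless the right combination is dialled. 2.5 N friction, stays where it is left
- bolt_knob (a point): on the axis of the bolt's upright round steel knob, 22 mm across, 138 to 172 mm above the bench; this point is at 155 mm. Locked, it is 101 mm from the dial's axis, towards the cabinet's -y; it slides along the cabinet's y
- tray: fixed open grey tray, 300 mm (x) by 150 mm (y), 45 mm high, walls and floor 5 mm; origin: centre of the underside
- good1_mid (a point): sawn aluminium blank, bar section 36 mm wide and 32 mm high, lying flat; this point is half-way up, at its middle: a good blank, 110 mm long along its own x, both ends square, 0.34 kg. May be absent
- good2_mid (a point): sawn aluminium blank, bar section 36 mm wide and 32 mm high, lying flat; this point is half-way up, at its middle: a good blank, 110 mm long along its own x, both ends square, 0.34 kg. May be absent
- good3_mid (a point): sawn aluminium blank, bar section 36 mm wide and 32 mm high, lying flat; this point is half-way up, at its middle: a good blank, 110 mm long along its own x, both ends square, 0.34 kg. May be absent
- crooked1_mid (a point): sawn aluminium blank, bar section 36 mm wide and 32 mm high, lying flat; this point is half-way up, near its centre of mass: a REJECT with one crooked end, 0.29 kg. Square end at its own x -48 mm; the other end sawn slanting from x +62 mm at one edge to +30 mm at the other (the long edge is at -y). May be absent
- crooked2_mid (a point): sawn aluminium blank, bar section 36 mm wide and 32 mm high, lying flat; this point is half-way up, near its centre of mass: a REJECT with one crooked end, 0.29 kg. Square end at its own x -48 mm; the other end sawn slanting from x +62 mm at one edge to +30 mm at the other (the long edge is at +y). May be absent
- short1_mid (a point): sawn aluminium blank, bar section 36 mm wide and 32 mm high, lying flat; this point is half-way up, at its middle: a REJECT cut too short, a stub 68 mm long along its own x, both ends square, 0.21 kg. May be absent
- file: leave alone: flat file with a wooden handle, 300 mm long along its x, lying between the blanks. Centre of its underside is near the origin
- try_square: leave alone: steel try square, stock 100 mm along x, blade 140 mm to +y
- v_block: leave alone: steel V-block, 90 by 70 by 55 mm. Origin: centre of the underside.
- wrench: leave alone: spanner lying along its x, 190 mm
- oil_bottle: leave alone: upright white bottle, 60 mm across, 150 mm high. Origin: centre of the underside.
- cup: leave alone: white mug, 80 mm across, 95 mm high. Origin: centre of the underside.

How it is judged (in metres and radians):
On the way, in this order (a step that is already met when the one before it is completed fails the run):
1. the combination is dialled and the bolt drawn back (value of joint bolt above 0.016 m), for 0.2 s.
2. the drawer is pulled out (value of joint drawer above 0.12 m), for 0.2 s.
3. every reject lies in the drawer and the drawer is pushed shut (x of crooked1_mid in the frame of drawer_floor between -0.142 and 0.142 m and y of crooked1_mid in the frame of drawer_floor between -0.118 and 0.118 m and z of crooked1_mid in the frame of drawer_floor between 0 and 0.052 m and x of crooked2_mid in the frame of drawer_floor between -0.142 and 0.142 m and y of crooked2_mid in the frame of drawer_floor between -0.118 and 0.118 m and z of crooked2_mid in the frame of drawer_floor between 0 and 0.052 m and x of short1_mid in the frame of drawer_floor between -0.142 and 0.142 m and y of short1_mid in the frame of drawer_floor between -0.118 and 0.118 m and z of short1_mid in the frame of drawer_floor between 0 and 0.052 m and value of joint drawer below 0.006 m), for 0.2 s.
4. the bolt is shot again (value of joint bolt below 0.004 m), for 0.2 s.
At the end, for the whole second after the job is handed in: every reject present lies inside the drawer, every good blank present lies inside the tray with its middle below the rim, all at rest; the drawer is shut (within 6 mm), the bolt fully back (within 4 mm), and the dial stands at least 0.75 rad (about a number and a half) away from 11 (all of step 3 and x of good1_mid in the frame of tray between -0.145 and 0.145 m and y of good1_mid in the frame of tray between -0.07 and 0.07 m and z of good1_mid in the frame of tray between 0.005 and 0.045 m and x of good2_mid in the frame of tray between -0.145 and 0.145 m and y of good2_mid in the frame of tray between -0.07 and 0.07 m and z of good2_mid in the frame of tray between 0.005 and 0.045 m and x of good3_mid in the frame of tray between -0.145 and 0.145 m and y of good3_mid in the frame of tray between -0.07 and 0.07 m and z of good3_mid in the frame of tray between 0.005 and 0.045 m and linear speed of each of good1, good2, good3, crooked1, crooked2, short1 below 0.02 m/s and value of joint bolt below 0.004 m and not (value of joint dial between -51.539 and -50.039 rad) and not (value of joint dial between -45.256 and -43.756 rad) and not (value of joint dial between -38.973 and -37.473 rad) and not (value of joint dial between -32.69 and -31.19 rad) and not (value of joint dial between -26.406 and -24.906 rad) and not (value of joint dial between -20.123 and -18.623 rad) and not (value of joint dial between -13.84 and -12.34 rad) and not (value of joint dial between -7.557 and -6.057 rad) and not (value of joint dial between -1.274 and 0.226 rad) and not (value of joint dial between 5.01 and 6.51 rad) and not (value of joint dial between 11.293 and 12.793 rad) and not (value of joint dial between 17.576 and 19.076 rad) and not (value of joint dial between 23.859 and 25.359 rad) and not (value of joint dial between 30.142 and 31.642 rad) and not (value of joint dial between 36.426 and 37.926 rad) and not (value of joint dial between 42.709 and 44.209 rad) and not (value of joint dial between 48.992 and 50.492 rad)); the robot touches nothing.
It fails at once if one of the other things on the bench is shoved more than 7 cm (distance of any of file, try_square, v_block, wrench, oil_bottle, cup from where it was at the start of the episode above 0.07 m).
It fails at once if the bottle or the mug is knocked over (angle between any of oil_bottle, cup's own z axis and vertical above 0.6 rad).
Of crooked1, crooked2, short1 only 1 to 2 are there at a start; the rules pass over those that are not, and their reading is None.
Of good1, good2, good3 only 1 to 2 are there at a start; the rules pass over those that are not, and their reading is None.
At some moment in a run one of good1, good2, good3, crooked1, crooked2, short1 may be knocked a few centimetres aside while the robot is not near it.
Once in a run the grip may slacken for a moment while it holds something.
It also fails if it takes over 210 s, if anything falls off the work surface, if the arm or the gripper's body presses on something with over 40 N, if the wrist force passes 120 N, or if a joint passes its speed limit or range.

### The arm

A 6-joint arm with a two-finger parallel gripper is mounted at the origin on the work surface. World frame = base frame: x ahead of the robot, y to its left, z up, the work surface at z = 0. Lengths are in m, angles in degrees, forces in N, time in s.
With the tool pointing down it reaches from about 0.375 to 0.9 m from the base axis. Payload 3.1 kg.
Tool frame: the origin (TCP) lies on the centre line of the jaws, within the pads' length; the fingertips stand 22 mm ahead of it and the grasp point (between the pads) lies 3 mm ahead of it; y points along the fingers, z is the direction in which the jaws open and shut, and the axes are right-handed (so a half turn about y gives the same grasp; the last joint's range is limited). The gripper opens to 87 mm and grips with 3 to 60 N. Pads are 19 mm wide; open, the fingers measure 117 mm over their backs; the gripper's body (75 mm by 190 mm) begins 51 mm behind the grasp point.
Start: joints at [-83.623, 30.224, 82.088, -0, 67.689, -10.227], TCP at [0.179, -0.599, 0.245] pointing down, gripper open.
Joint ranges: [-176.69, 176.69], [-43.24, 126.21], [12.49, 139.97], [-82, 262], [0, 151.66], [-163.58, 163.58]. Speed limits (degrees/s): [159.86, 159.86, 180, 180, 180, 180].

### API

Orientations are given as a 3x3 rotation matrix whose columns are the frame's x, y, z axes.
In Python, from rig import bot gives the robot as it stands.
- The arm moves only by the tool jog_arm, never from a script. Its argument "motion" is one flat list of numbers, 6 for each row, row after row: the shift along the tool's x, y, z in mm, then the turn, a rotation vector about the tool's x, y, z in degrees. A call has 1 to 20 rows; each row is the pose to reach, as a shift and turn from the pose commanded when the call began, along the tool's axes at that moment; what a row does not reach only later rows make up. A row lasts 1/8 s, in which the tool goes at most 62.5 mm and 10.7 degrees, less where a joint would pass 70% of its speed; a pose out of reach is approached as far as the arm can. A call with a gripper value outside its range is refused whole. "gripper" is the opening, from 0 (shut) to 1 (fully open), set as the call begins (left out, the last holds). The fingers move at their own pace and stop on an object; the grip force is fixed at half the most. Time passes only in rows, so rows that repeat a pose let the fingers close. It gives the time, the measured TCP pose, the force and the opening at its end, in the units of the state.
- bot.read_state(): the state, without advancing time (a new reading comes with each control period).
- bot.capture(name): name is "side" or "top"; returns (picture, depth): 384x512x3 uint8, red, green, blue; 384x512 float32, m along the optical axis (not along the pixel's ray), 0 where there is no reading.
- bot.get_calibration(name): a dict with "mtx" (3x3 intrinsics, pixels), "pose" (4x4, takes a point from camera to world coordinates). Camera axes: x right, y up, looking along -z (the intrinsics and any distortion apply to the point x, -y, -z); pixel columns grow to the right and rows downward; lengths in m; the calibration is good to about 2 mm. A picture is of the moment at which its call begins. get_calibration takes no time and is no camera call.
- bot.hand_in(): hands the job in, once; it reports no verdict.
The state is a dict: "time_s": time; "joint_positions": joint angles; "qvel": joint speeds; "tau": joint torques, N m; "position": TCP position; "tcp_rot": TCP orientation; "force": force on the tool from outside, world axes, zero at the start; "moment": the same for the moment, N m; "opening": opening from 0.0 (shut) to 1.0 (fully open).
Only numpy, scipy, OpenCV 4.12 (cv2) and the standard library are available. Lean on these libraries where they do the work, as an engineer would, in place of code of your own. Each camera call takes 0.05 s, during which the arm holds its last target.

## Working session

There is one attempt and no reset: what is moved stays moved. The work goes in short steps, Python scripts to look and compute and a tool call to move; the robot and the scene stay as the last step left them, time stands still between calls to the robot, and variables do not carry over. Pictures are saved under pics/ and viewed, and the job is handed in when it is done.

Besides the shell and the picture viewer there is one more tool, called as a command line: name --argument value ..., lists and objects as JSON in quotes. jog_arm: Moves the arm, as the interface text tells. Its arguments: {"type":"object","properties":{"motion":{"type":"array","items":{"type":"number"}},"gripper":{"type":"number"}},"required":["motion"]}

```bash
ls; mkdir -p pics; python3 - <<'E'
from rig import bot
import cv2
s=bot.read_state(); print({k:s[k] for k in ['time_s','position','tcp_rot','force','opening']})
for n in ['side','top']:
    p,d=bot.capture(n); cv2.imwrite(f'pics/{n}0.png',cv2.resize(p[:,:,::-1],None,fx=1.5,fy=1.5))
    import numpy as np; np.savez(f'{n}0.npz',p=p,d=d)
    c=bot.get_calibration(n); print(n,c)
E
```

```text
pics
{'time_s': 0.0, 'position': array([ 0.17855733, -0.5982456 ,  0.24359271]), 'tcp_rot': array([[-9.58290265e-01, -2.69483690e-04,  2.85796597e-01],
       [-2.85796521e-01,  2.09473154e-03, -9.58288036e-01],
       [-3.40424149e-04, -9.99997770e-01, -2.08437834e-03]]), 'force': array([ 0.27347596, -0.56110069, -0.63556044]), 'opening': 0.9993179016973803}
side {'mtx': array([[352.97461483,   0.        , 248.43255677],
       [  0.        , 352.97461483, 191.91273697],
       [  0.        ,   0.        ,   1.        ]]), 'pose': array([[-0.64261009, -0.6901658 ,  0.33275131,  0.8537441 ],
       [ 0.76618035, -0.57630442,  0.28432531,  0.27229154],
       [-0.00446555,  0.43765783,  0.89913051,  0.95921548],
       [ 0.        ,  0.        ,  0.        ,  1.        ]])}
top {'mtx': array([[417.17979934,   0.        , 258.98679911],
       [  0.        , 417.17979934, 193.51913323],
       [  0.        ,   0.        ,   1.        ]]), 'pose': array([[ 0.01842699,  0.99898996, -0.04098171,  0.48357423],
       [-0.99979106,  0.01804808, -0.00959671, -0.00783541],
       [-0.00884738,  0.04114999,  0.99911381,  1.1667752 ],
       [ 0.        ,  0.        ,  0.        ,  1.        ]])}
```

View pics/top0.png

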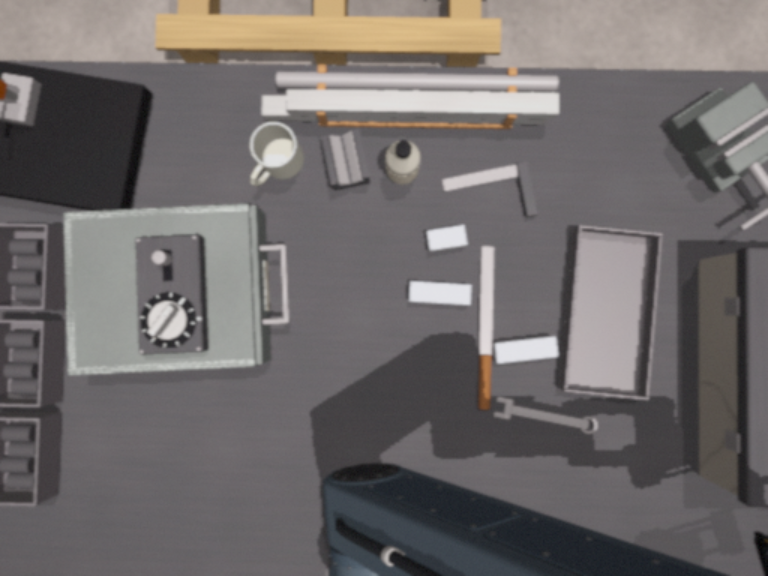

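View pics/side0.png

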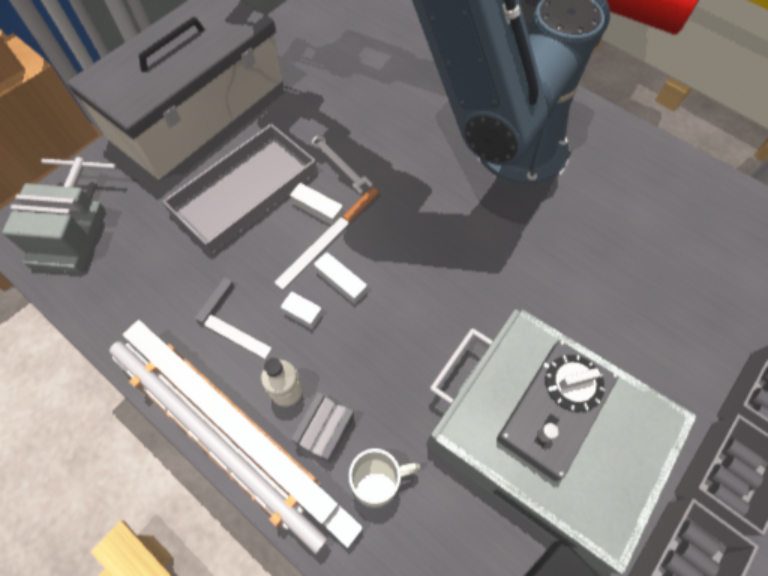

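The top view (1.5×) shows the stub at about (446,238) and two long blanks at (440,293) and (526,350). The cabinet's front faces image right (world -y). The dial is at (168,320) and the bolt knob at (160,258). I'll measure these next.

```bash
cat > h.py <<'E'
import numpy as np, cv2
from rig import bot
def ray(n,u,v,c=None):
    c=c or bot.get_calibration(n); K=c['mtx'];T=c['pose']
    d=np.array([(u-K[0,2])/K[0,0],-(v-K[1,2])/K[1,1],-1.0])
    return T[:3,3],T[:3,:3]@d
def onz(n,u,v,z):
    o,d=ray(n,u,v); t=(z-o[2])/d[2]; return o+t*d
def proj(n,P):
    c=bot.get_calibration(n);K=c['mtx'];T=c['pose'];q=T[:3,:3].T@(np.array(P)-T[:3,3])
    return K[0,2]+K[0,0]*q[0]/-q[2],K[1,2]-K[1,1]*q[1]/-q[2]
def cloud(n,d):
    c=bot.get_calibration(n);K=c['mtx'];T=c['pose']
    v,u=np.mgrid[:d.shape[0],:d.shape[1]]
    q=np.stack([(u-K[0,2])/K[0,0]*d,-(v-K[1,2])/K[1,1]*d,-d],-1)
    return q@T[:3,:3].T+T[:3,3]
def blobs(p,d):
    """bright blanks in the top view"""
    m=(p.min(2)>195).astype(np.uint8)
    out=[]
    for c in cv2.findContours(m,cv2.RETR_EXTERNAL,cv2.CHAIN_APPROX_NONE)[0]:
        if cv2.contourArea(c)<250: continue
        w=np.array([onz('top',u,v,0.032)[:2] for u,v in c[:,0]],np.float32)
        r=cv2.minAreaRect(w*1000)
        mask=np.zeros_like(m);cv2.drawContours(mask,[c],-1,1,-1)
        zz=cloud('top',d)[...,2][(mask>0)&(d>0)]
        out.append((cv2.boundingRect(c),[round(x,1) for x in (*r[0],*r[1],r[2])],round(cv2.contourArea(w*1000)/(r[1][0]*r[1][1]),2),round(float(np.median(zz)),3)))
    return out
E
python3 - <<'E'
from h import *
z=np.load('top0.npz');p,d=z['p'],z['d']
for b in blobs(p,d): print(b)
print(p[195:197,290:296])
cr=lambda p,x0,x1,y0,y1,f:cv2.resize(p[y0:y1,x0:x1,::-1],None,fx=f,fy=f,interpolation=cv2.INTER_CUBIC)
cv2.imwrite('pics/b0.png',cr(p,260,390,140,260,6))
cv2.imwrite('pics/c0.png',cr(p,80,200,140,250,6))
q=np.load('side0.npz')['p']
cv2.imwrite('pics/s0.png',cr(q,180,260,110,225,5))
W=cloud('top',d)
# cabinet top, lock top masks
Z=W[...,2]
for lo,hi in((.085,.105),(.123,.1365),(.1365,.150),(.155,.185),(.055,.08)):
    m=(Z>lo)&(Z<hi)&(W[...,1]>0.0)&(d>0)&(W[...,0]>.2)&(W[...,0]<.75)
    m=m.astype(np.uint8)
    for c in cv2.findContours(m,cv2.RETR_EXTERNAL,cv2.CHAIN_APPROX_NONE)[0]:
        if len(c)<12: continue
        pts=np.array([W[v,u] for u,v in c[:,0]]); r=cv2.minAreaRect((pts[:,:2]*1000).astype(np.float32))
        print(lo,[np.round(x,1) for x in r],np.round(np.median(pts[:,2]),3))
E
```

```text
((331, 225, 41, 17), [428.2, -246.9, 34.5, 108.0, 7.4], 0.9, 0.031)
((274, 188, 40, 15), [527.8, -90.5, 107.4, 34.5, 87.4], 0.91, 0.031)
((321, 165, 7, 71), [516.0, -173.9, 190.3, 16.3, 0.7], 0.89, 0.009)
((285, 150, 26, 16), [629.1, -100.7, 34.3, 66.5, 10.0], 0.89, 0.031)
((175, 60, 197, 16), [879.7, -28.7, 41.9, 540.1, 1.2], 0.79, 0.076)
((186, 51, 185, 6), [918.9, -41.7, 9.4, 507.7, 0.0], 0.61, 0.072)
[[[227 227 231]
  [226 226 231]
  [227 227 231]
  [226 226 231]
  [227 227 232]
  [227 227 232]]

 [[226 227 231]
  [227 227 232]
  [226 226 231]
  [226 227 231]
  [226 226 231]
  [226 227 232]]]
0.085 [array([524.4, 395.3]), array([280.5, 335.2]), np.float64(3.9)] 0.093
0.085 [array([742.9,   5.1]), array([13.9,  7.9]), np.float64(0.8)] 0.096
0.085 [array([743.4, 209.6]), array([53.1, 11.5]), np.float64(89.6)] 0.093
0.123 [array([513.9, 368.4]), array([195.7, 109.3]), np.float64(3.8)] 0.13
0.1365 [array([471.1, 366.7]), array([88.9, 90.5]), np.float64(1.1)] 0.139
0.1365 [array([570.5, 365.3]), array([ 6.1, 18. ]), np.float64(82.9)] 0.144
0.155 [array([471.2, 365.4]), array([14.2, 55
[... 1354 characters left out ...]
), np.float64(27.9)] 0.055
0.055 [array([726.8, 555.3]), array([27.9, 29.1]), np.float64(12.5)] 0.056
0.055 [array([729.2, 699. ]), array([15.3, 20.5]), np.float64(72.5)] 0.056
0.055 [array([742.4,   7.1]), array([17.8,  1.7]), np.float64(39.2)] 0.072
0.055 [array([736.9, 593.7]), array([ 9.8, 10.4]), np.float64(57.4)] 0.057
0.055 [array([729. , 665.8]), array([31. , 50.7]), np.float64(12.2)] 0.056
0.055 [array([742.6, 208.6]), array([ 8.7, 54.6]), np.float64(6.1)] 0.069
0.055 [array([735.2, 539.9]), array([25.4,  7.1]), np.float64(12.5)] 0.056
0.055 [array([728.2, 588.4]), array([38.7, 41.1]), np.float64(25.5)] 0.056
0.055 [array([739.6, 625.9]), array([19. , 18.4]), np.float64(19.0)] 0.056
```

```bash
python3 -c "
import cv2,numpy as np
a=[cv2.resize(cv2.imread('pics/%s0.png'%k),(400,400)) for k in 'cb']
cv2.imwrite('pics/cb0.png',np.hstack(a))"
```

```text
(no output)
```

View pics/c0.png

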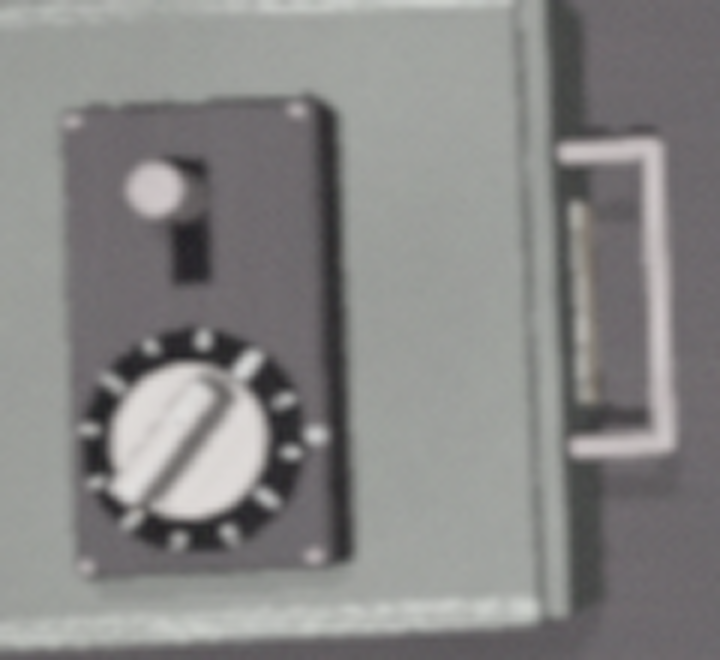

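View pics/s0.png

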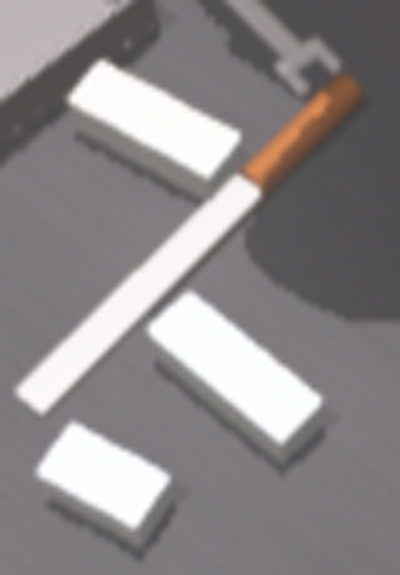

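The zoomed views show that all three blanks have square ends. Two are about 110 mm long and one is a stub of about 67 mm, so there is one reject. The dial's 0 mark sits about 49° anticlockwise of the index, so it reads about 1.65. Next I'll refine the handle, tray and dial positions.

```bash
cat >> h.py <<'E'
from scipy.spatial.transform import Rotation as Ro
def Rpsi(psi):
    a=np.radians(psi); z=np.array([np.cos(a),np.sin(a),0]); y=np.array([0,0,-1.]); return np.stack([np.cross(y,z),y,z],1)
def rows(*tg):
    """targets (x,y,z mm,psi deg) -> tool-frame row from the present pose"""
    s=bot.read_state();R0=s['tcp_rot'];p0=s['position']
    for t in tg:
        d=R0.T@(np.array(t[:3])/1000-p0)*1000; r=Ro.from_matrix(R0.T@Rpsi(t[3])).as_rotvec(degrees=True)
        print(t,[round(float(x),1) for x in (*d,*r)])
def st():
    s=bot.read_state();R=s['tcp_rot']
    print('t',round(s['time_s'],2),'pos',np.round(s['position']*1000,1),'psi',round(float(np.degrees(np.arctan2(R[1,2],R[0,2]))),2),'tilt',round(float(np.degrees(np.arccos(-R[2,1]))),2),'J',np.round(s['joint_positions'],1),'F',np.round(s['force'],1),'M',np.round(s['moment'],2),'open',round(float(s['opening']),3))
E
python3 - <<'E'
from h import *
z=np.load('top0.npz');p,d=z['p'],z['d'];W=cloud('top',d)
# handle
f=lambda x,y,zz,x0=80,y0=140,k=6.:np.round(onz('top',x0+x/k,y0+y/k,zz)*1000,1)
print('handle ends',f(653,145,.071),f(666,445,.071))
print('index',f(316,435,.133),'dialc',f(190,442,.140))
print('0mark',f(250,365,.140),'6mark',f(133,520,.140))
g=p.mean(2)
reg=(W[...,1]>.13)&(W[...,1]<.24)&(W[...,2]>.05)&(W[...,2]<.078)&(W[...,0]>.42)&(W[...,0]<.62)
P=W[reg];h=np.histogram(P[:,1],bins=np.arange(.13,.24,.005));print(h)
# front edge
for x in(.45,.52,.6):
    m=(abs(W[...,0]-x)<.01)&(W[...,2]>.085)&(W[...,2]<.1)&(W[...,1]>.1);print(x,W[m][:,1].min(),W[m][:,1].max())
# tray
m=((W[...,2]>.035)&(W[...,2]<.055)&(W[...,1]<-.24)&(W[...,1]>-.5)&(W[...,0]>.3)&(W[...,0]<.68)&(d>0)).astype(np.uint8)
for c in cv2.findContours(m,cv2.RETR_EXTERNAL,cv2.CHAIN_APPROX_NONE)[0]:
    if len(c)<40: continue
    pts=np.array([onz('top',u,v,.045)[:2]*1000 for u,v in c[:,0]],np.float32);print('tray',cv2.minAreaRect(pts))
E
```

```text
handle ends [602.7 189.3  71. ] [471.  180.3  71. ]
index [473.2 314.7 133. ] dialc [469.4 364.4 140. ]
0mark [501.5 340.7 140. ] 6mark [437.  386.8 140. ]
(array([ 0,  0,  0,  0,  0,  0,  0,  0,  0,  0, 44, 97, 64, 18, 11, 15, 15,
       15, 63, 60, 56]), array([0.13 , 0.135, 0.14 , 0.145, 0.15 , 0.155, 0.16 , 0.165, 0.17 ,
       0.175, 0.18 , 0.185, 0.19 , 0.195, 0.2  , 0.205, 0.21 , 0.215,
       0.22 , 0.225, 0.23 , 0.235]))
0.45 0.22319969143439017 0.5582625736695768
0.52 0.22772405844975385 0.5598129999811061
0.6 0.23255965572827947 0.5656249985604883
tray ((499.3475646972656, -395.74395751953125), (152.2100067138672, 299.1766662597656), 85.31770324707031)
```

```bash
python3 -c "
from h import *
st(); rows((450,-400,280,-40),(600,0,280,10),(471,366,250,53.5))"
```

```text
t 0.1 pos [ 178.6 -598.3  243.7] psi -73.4 tilt 0.11 J [-83.6  30.3  82.1   0.   67.7 -10.2] F [-0.4 -0.2 -0.2] M [-0.02  0.05 -0.07] open 0.998
(450, -400, 280, -40) [-316.8, -36.0, -112.5, 0.1, -33.4, -0.1]
(600, 0, 280, 10) [-574.8, -35.3, -453.0, 0.1, -83.4, -0.1]
(471, 366, 250, 53.5) [-555.8, -4.5, -840.6, 0.0, -126.9, -0.1]
```

jog_arm --motion '[-317, -36, -112, 0, -33, 0, -317, -36, -112, 0, -33, 0, -317, -36, -112, 0, -33, 0, -317, -36, -112, 0, -33, 0, -317, -36, -112, 0, -33, 0, -317, -36, -112, 0, -33, 0, -575, -35, -453, 0, -83, 0, -575, -35, -453, 0, -83, 0, -575, -35, -453, 0, -83, 0, -575, -35, -453, 0, -83, 0, -575, -35, -453, 0, -83, 0, -575, -35, -453, 0, -83, 0, -575, -35, -453, 0, -83, 0, -556, -5, -840, 0, -127, 0, -556, -5, -840, 0, -127, 0, -556, -5, -840, 0, -127, 0, -556, -5, -840, 0, -127, 0, -556, -5, -840, 0, -127, 0, -556, -5, -840, 0, -127, 0, -556, -5, -840, 0, -127, 0]' --gripper 1.0

```text
time_s: 2.6
position: [0.469, 0.368, 0.2487]
tcp_rot: [[0.808, -0.002, 0.589], [-0.589, -0.0, 0.808], [-0.001, -1.0, -0.001]]
force: [1.1, -0.5, -0.1]
opening: 1.001
```

```bash
python3 -c "
from h import *
st(); rows((471,366,250,53.5),(471,366,168,53.5))
p,d=bot.capture('top');cv2.imwrite('pics/t1.png',cv2.resize(p[:,:,::-1],None,fx=1.5,fy=1.5))
p,d=bot.capture('side');cv2.imwrite('pics/s1.png',cv2.resize(p[:,:,::-1],None,fx=1.5,fy=1.5))"
```

```text
t 2.6 pos [469.  368.  248.7] psi 53.89 tilt 0.1 J [ 27.4  27.7  86.    0.   66.3 -26.5] F [ 1.1 -0.5 -0.1] M [ 0.04 -0.17  0.03] open 1.001
(471, 366, 250, 53.5) [2.8, -1.3, -0.4, 0.1, 0.4, -0.1]
(471, 366, 168, 53.5) [2.9, 80.7, -0.3, 0.1, 0.4, -0.1]
```

View pics/t1.png

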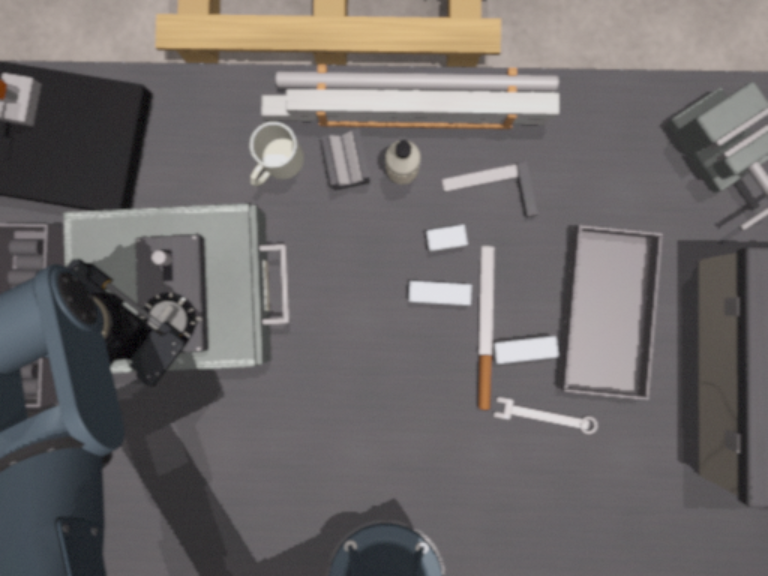

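View pics/s1.png

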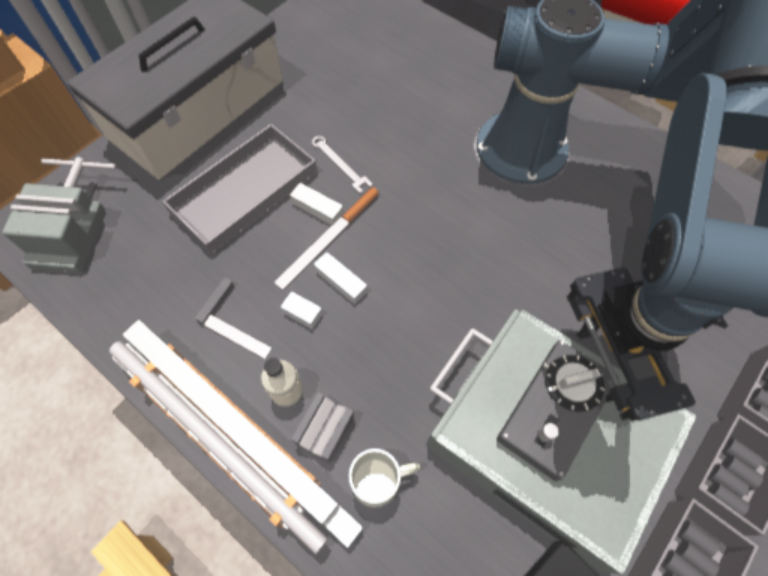

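The scene is unchanged, with exactly three blanks. The gripper is above the dial once parallax is allowed for. I'll descend and grip the bar.

jog_arm --motion '[3, 40, 0, 0, 0, 0, 3, 70, 0, 0, 0, 0, 3, 80, 0, 0, 0, 0, 3, 80, 0, 0, 0, 0]'

```text
time_s: 3.2
position: [0.4744, 0.362, 0.1694]
tcp_rot: [[0.804, -0.001, 0.595], [-0.595, -0.001, 0.804], [-0.0, -1.0, -0.001]]
force: [0.2, -0.3, -0.6]
opening: 1.004
```

jog_arm --motion '[0, 0, 0, 0, 0, 0, 0, 0, 0, 0, 0, 0, 0, 0, 0, 0, 0, 0, 0, 0, 0, 0, 0, 0, 0, 0, 0, 0, 0, 0, 0, 0, 0, 0, 0, 0, 0, 0, 0, 0, 0, 0, 0, 0, 0, 0, 0, 0]' --gripper 0

```text
time_s: 4.2
position: [0.4738, 0.3632, 0.1695]
tcp_rot: [[0.805, -0.0, 0.593], [-0.593, -0.0, 0.805], [-0.0, -1.0, -0.0]]
force: [0.2, -0.5, 0.7]
opening: 0.177
```

```bash
python3 -c "
from h import *
st()
p,d=bot.capture('side');cv2.imwrite('pics/s2.png',cv2.resize(p[180:330,300:500,::-1],None,fx=4,fy=4))"
```

```text
t 4.2 pos [473.8 363.2 169.5] psi 53.61 tilt 0.01 J [ 26.8  33.4  90.2   0.   56.3 -26.9] F [ 0.2 -0.5  0.7] M [ 0.07 -0.16 -0.03] open 0.177
```

View pics/s2.png

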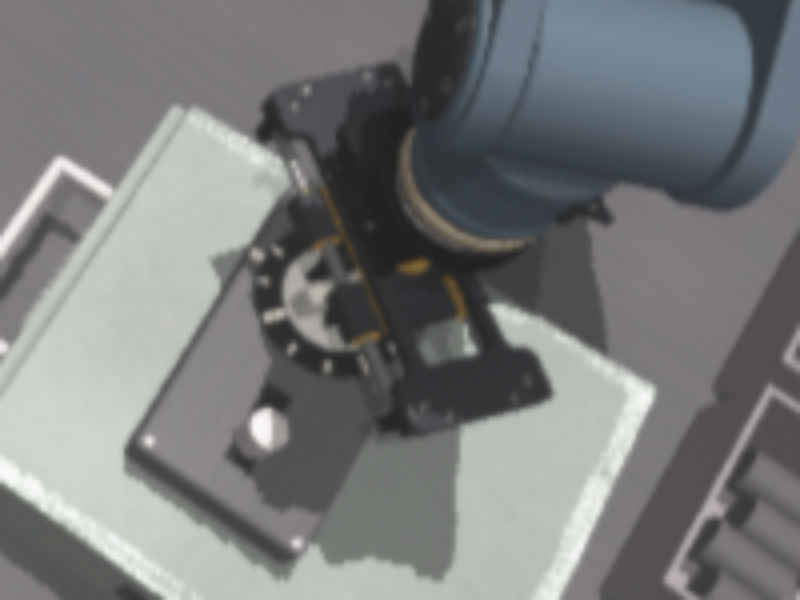

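The bar is gripped (opening about 15 mm), but the TCP is 4 mm off-centre along it. I'll recentre before turning.

jog_arm --motion '[0, 0, 0, 0, 0, 0, -4, 1, 0, 0, 0, 0, -4, 1, 0, 0, 0, 0, -4, 1, 0, 0, 0, 0]' --gripper 0.35

```text
time_s: 4.75
position: [0.4705, 0.3656, 0.1686]
tcp_rot: [[0.805, 0.0, 0.593], [-0.593, -0.0, 0.805], [0.0, -1.0, -0.0]]
force: [0.3, 0.2, -0.5]
opening: 0.348
```

jog_arm --motion '[0, 0, 0, 0, 0, 0, 0, 0, 0, 0, 0, 0, 0, 0, 0, 0, 0, 0, 0, 0, 0, 0, 0, 0, 0, 0, 0, 0, 0, 0]' --gripper 0

```text
time_s: 5.38
position: [0.4707, 0.3656, 0.1686]
tcp_rot: [[0.805, 0.0, 0.593], [-0.593, 0.0, 0.805], [0.0, -1.0, 0.0]]
force: [0.1, 1.0, -0.4]
opening: 0.147
```

```bash
python3 -c "
from h import *
st()"
```

```text
t 5.38 pos [470.7 365.6 168.6] psi 53.6 tilt 0.02 J [ 27.1  33.4  90.4   0.   56.1 -26.5] F [ 0.1  1.  -0.4] M [ 0.12 -0.2   0.  ] open 0.147
```

jog_arm --motion '[0, 0, 0, 0, 5, 0, 0, 0, 0, 0, 14, 0, 0, 0, 0, 0, 24, 0, 0, 0, 0, 0, 34, 0, 0, 0, 0, 0, 44, 0, 0, 0, 0, 0, 54, 0, 0, 0, 0, 0, 64, 0, 0, 0, 0, 0, 74, 0, 0, 0, 0, 0, 84, 0, 0, 0, 0, 0, 94, 0, 0, 0, 0, 0, 104, 0, 0, 0, 0, 0, 114, 0, 0, 0, 0, 0, 124, 0, 0, 0, 0, 0, 134, 0, 0, 0, 0, 0, 144, 0, 0, 0, 0, 0, 153, 0, 0, 0, 0, 0, 160, 0, 0, 0, 0, 0, 160, 0, 0, 0, 0, 0, 160, 0]'

```text
time_s: 7.75
position: [0.4711, 0.3654, 0.1686]
tcp_rot: [[-0.96, 0.001, -0.281], [0.281, -0.0, -0.96], [-0.001, -1.0, -0.0]]
force: [2.8, -0.1, 0.5]
opening: 0.149
```

```bash
python3 -c "
from h import *
st()
p,d=bot.capture('side');cv2.imwrite('pics/s3.png',cv2.resize(p[180:330,300:500,::-1],None,fx=4,fy=4))"
```

```text
t 7.75 pos [471.1 365.4 168.6] psi -106.3 tilt 0.06 J [ 27.1  33.4  90.4  -0.   56.1 133.4] F [ 2.8 -0.1  0.5] M [-0.08 -0.33 -0.06] open 0.149
```

View pics/s3.png

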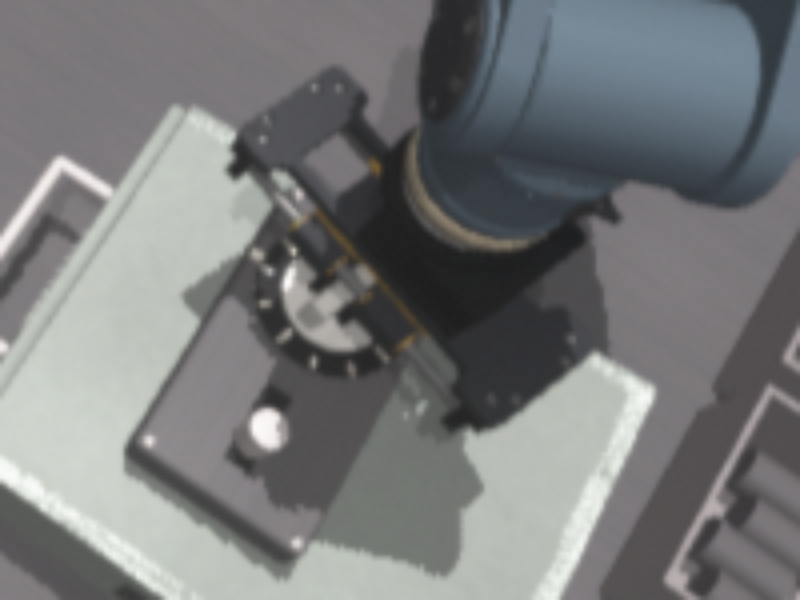

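jog_arm --motion '[0, 0, 0, 0, 0, 0, 0, 0, 0, 0, 0, 0, 0, 0, 0, 0, 0, 0, 0, 0, 0, 0, 0, 0, 0, 0, 0, 0, 0, 0, 0, 0, 0, 0, 0, 0, 0, 0, 0, 0, -10, 0, 0, 0, 0, 0, -20, 0, 0, 0, 0, 0, -30, 0, 0, 0, 0, 0, -40, 0, 0, 0, 0, 0, -50, 0, 0, 0, 0, 0, -60, 0, 0, 0, 0, 0, -70, 0, 0, 0, 0, 0, -80, 0, 0, 0, 0, 0, -90, 0, 0, 0, 0, 0, -100, 0, 0, 0, 0, 0, -110, 0, 0, 0, 0, 0, -120, 0, 0, 0, 0, 0, -130, 0, 0, 0, 0, 0, -140, 0]' --gripper 1

```text
time_s: 10.3
position: [0.4706, 0.3655, 0.1686]
tcp_rot: [[0.558, 0.0, 0.83], [-0.83, 0.0, 0.558], [0.0, -1.0, 0.0]]
force: [-0.7, 1.1, -0.1]
opening: 0.998
```

jog_arm --motion '[0, 0, 0, 0, -10, 0, 0, 0, 0, 0, -20, 0, 0, 0, 0, 0, -30, 0, 0, 0, 0, 0, -40, 0, 0, 0, 0, 0, -40, 0, 0, 0, 0, 0, -40, 0]'

```text
time_s: 11.05
position: [0.4706, 0.3655, 0.1686]
tcp_rot: [[0.959, 0.0, 0.285], [-0.285, 0.0, 0.959], [-0.0, -1.0, 0.0]]
force: [-0.6, 0.3, 0.2]
opening: 0.998
```

```bash
python3 -c "
from h import *
st()"
```

```text
t 11.05 pos [470.6 365.5 168.6] psi 73.46 tilt 0.0 J [ 27.1  33.4  90.5   0.   56.1 -46.4] F [-0.6  0.3  0.2] M [ 0.11 -0.19 -0.02] open 0.998
```

jog_arm --motion '[0, 0, 0, 0, 0, 0, 0, 0, 0, 0, 0, 0, 0, 0, 0, 0, 0, 0, 0, 0, 0, 0, 0, 0, 0, 0, 0, 0, 0, 0, 0, 0, 0, 0, 0, 0, 0, 0, 0, 0, 0, 0, 0, 0, 0, 0, 0, 0, 0, 0, 0, 0, 10, 0, 0, 0, 0, 0, 20, 0, 0, 0, 0, 0, 30, 0, 0, 0, 0, 0, 40, 0, 0, 0, 0, 0, 50, 0, 0, 0, 0, 0, 60, 0, 0, 0, 0, 0, 70, 0, 0, 0, 0, 0, 80, 0, 0, 0, 0, 0, 90, 0, 0, 0, 0, 0, 100, 0, 0, 0, 0, 0, 110, 0, 0, 0, 0, 0, 120, 0]' --gripper 0

```text
time_s: 13.55
position: [0.4712, 0.3656, 0.1686]
tcp_rot: [[-0.728, 0.001, 0.686], [-0.686, 0.0, -0.728], [-0.001, -1.0, 0.001]]
force: [1.5, 0.9, -0.5]
opening: 0.147
```

jog_arm --motion '[0, 0, 0, 0, 10, 0, 0, 0, 0, 0, 20, 0, 0, 0, 0, 0, 30, 0, 0, 0, 0, 0, 40, 0, 0, 0, 0, 0, 50, 0, 0, 0, 0, 0, 60, 0, 0, 0, 0, 0, 60, 0]'

```text
time_s: 14.42
position: [0.4712, 0.3654, 0.1686]
tcp_rot: [[-0.96, 0.001, -0.28], [0.28, -0.0, -0.96], [-0.001, -1.0, -0.0]]
force: [2.6, -0.7, -1.1]
opening: 0.149
```

jog_arm --motion '[0, 0, 0, 0, 0, 0, 0, 0, 0, 0, 0, 0, 0, 0, 0, 0, 0, 0, 0, 0, 0, 0, 0, 0, 0, 0, 0, 0, 0, 0, 0, 0, 0, 0, 0, 0, 0, 0, 0, 0, -10, 0, 0, 0, 0, 0, -20, 0, 0, 0, 0, 0, -30, 0, 0, 0, 0, 0, -40, 0, 0, 0, 0, 0, -50, 0, 0, 0, 0, 0, -60, 0, 0, 0, 0, 0, -70, 0, 0, 0, 0, 0, -80, 0, 0, 0, 0, 0, -90, 0, 0, 0, 0, 0, -100, 0, 0, 0, 0, 0, -110, 0, 0, 0, 0, 0, -120, 0, 0, 0, 0, 0, -130, 0, 0, 0, 0, 0, -140, 0]' --gripper 1

```text
time_s: 16.92
position: [0.4706, 0.3656, 0.1686]
tcp_rot: [[0.558, 0.0, 0.83], [-0.83, 0.0, 0.558], [-0.0, -1.0, 0.0]]
force: [-0.6, 0.5, 0.4]
opening: 0.999
```

jog_arm --motion '[0, 0, 0, 0, -10, 0, 0, 0, 0, 0, -20, 0, 0, 0, 0, 0, -30, 0, 0, 0, 0, 0, -40, 0, 0, 0, 0, 0, -40, 0, 0, 0, 0, 0, -40, 0]'

```text
time_s: 17.68
position: [0.4706, 0.3656, 0.1686]
tcp_rot: [[0.959, 0.0, 0.285], [-0.285, 0.0, 0.959], [0.0, -1.0, 0.0]]
force: [-0.1, -0.3, 0.6]
opening: 0.999
```

jog_arm --motion '[0, 0, 0, 0, 0, 0, 0, 0, 0, 0, 0, 0, 0, 0, 0, 0, 0, 0, 0, 0, 0, 0, 0, 0, 0, 0, 0, 0, 0, 0, 0, 0, 0, 0, 0, 0, 0, 0, 0, 0, 0, 0, 0, 0, 0, 0, 0, 0]' --gripper 0

```text
time_s: 18.68
position: [0.4706, 0.3655, 0.1685]
tcp_rot: [[0.959, -0.0, 0.282], [-0.282, -0.0, 0.959], [-0.0, -1.0, -0.0]]
force: [0.7, -0.5, 0.3]
opening: 0.17
```

```bash
python3 -c "
from h import *
st()"
```

```text
t 18.68 pos [470.6 365.5 168.5] psi 73.61 tilt 0.0 J [ 27.1  33.4  90.5  -0.   56.1 -46.5] F [ 0.7 -0.5  0.3] M [ 0.12 -0.17  0.01] open 0.17
```

jog_arm --motion '[0, 0, 0, 0, 5, 0, 0, 0, 0, 0, 14, 0, 0, 0, 0, 0, 24, 0, 0, 0, 0, 0, 34, 0, 0, 0, 0, 0, 44, 0, 0, 0, 0, 0, 54, 0, 0, 0, 0, 0, 64, 0, 0, 0, 0, 0, 74, 0, 0, 0, 0, 0, 84, 0, 0, 0, 0, 0, 94, 0, 0, 0, 0, 0, 104, 0, 0, 0, 0, 0, 112, 0, 0, 0, 0, 0, 119, 0, 0, 0, 0, 0, 124, 0, 0, 0, 0, 0, 127, 0, 0, 0, 0, 0, 129, 0, 0, 0, 0, 0, 129, 0, 0, 0, 0, 0, 129, 0]'

```text
time_s: 20.92
position: [0.4712, 0.3656, 0.1686]
tcp_rot: [[-0.823, 0.001, 0.568], [-0.568, 0.0, -0.823], [-0.001, -1.0, 0.0]]
force: [1.9, 0.7, -2.5]
opening: 0.144
```

```bash
python3 -c "
from h import *
st()
p,d=bot.capture('side');cv2.imwrite('pics/s4.png',cv2.resize(p[180:330,300:500,::-1],None,fx=4,fy=4))"
```

```text
t 20.93 pos [471.2 365.6 168.6] psi -55.39 tilt 0.07 J [27.1 33.4 90.4 -0.  56.1 82.5] F [ 1.9  0.7 -2.5] M [ 0.06 -0.42  0.01] open 0.144
```

View pics/s4.png

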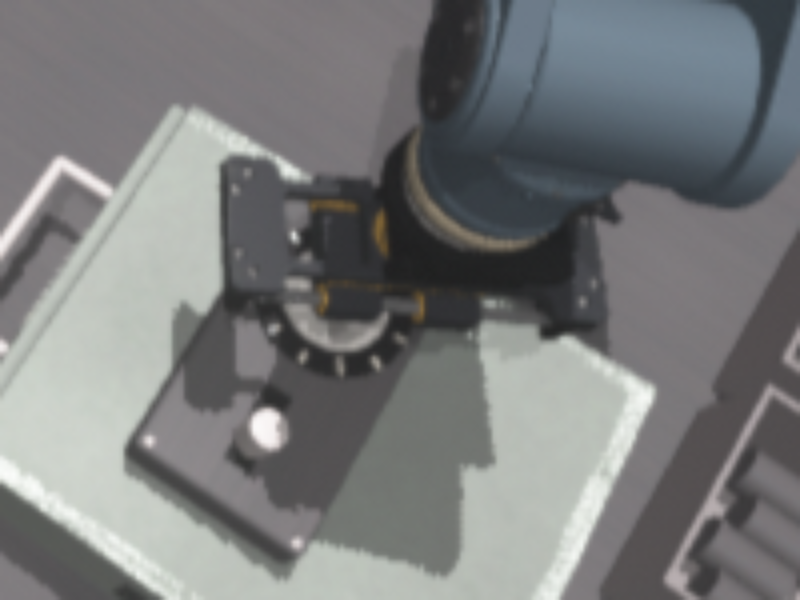

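jog_arm --motion '[0, 0, 0, 0, -5, 0, 0, 0, 0, 0, -14, 0, 0, 0, 0, 0, -24, 0, 0, 0, 0, 0, -34, 0, 0, 0, 0, 0, -44, 0, 0, 0, 0, 0, -54, 0, 0, 0, 0, 0, -64, 0, 0, 0, 0, 0, -74, 0, 0, 0, 0, 0, -84, 0, 0, 0, 0, 0, -94, 0, 0, 0, 0, 0, -104, 0, 0, 0, 0, 0, -114, 0, 0, 0, 0, 0, -124, 0, 0, 0, 0, 0, -134, 0, 0, 0, 0, 0, -144, 0, 0, 0, 0, 0, -154, 0, 0, 0, 0, 0, -164, 0, 0, 0, 0, 0, -170, 0]'

```text
time_s: 23.22
position: [0.4706, 0.3653, 0.1685]
tcp_rot: [[0.908, -0.0, -0.42], [0.42, -0.0, 0.908], [-0.0, -1.0, -0.0]]
force: [1.7, -0.2, -1.3]
opening: 0.146
```

jog_arm --motion '[0, 0, 0, 0, -10, 0, 0, 0, 0, 0, -20, 0, 0, 0, 0, 0, -30, 0, 0, 0, 0, 0, -40, 0, 0, 0, 0, 0, -40, 0, 0, 0, 0, 0, -40, 0]'

```text
time_s: 23.98
position: [0.4707, 0.3652, 0.1685]
tcp_rot: [[0.431, 0.0, -0.902], [0.902, -0.001, 0.431], [-0.001, -1.0, -0.0]]
force: [2.8, -1.8, -2.0]
opening: 0.147
```

jog_arm --motion '[0, 0, 0, 0, 0, 0, 0, 0, 0, 0, 0, 0, 0, 0, 0, 0, 0, 0, 0, 0, 0, 0, 0, 0, 0, 0, 0, 0, 0, 0, 0, 0, 0, 0, 0, 0, 0, 0, 0, 0, 10, 0, 0, 0, 0, 0, 20, 0, 0, 0, 0, 0, 30, 0, 0, 0, 0, 0, 40, 0, 0, 0, 0, 0, 50, 0, 0, 0, 0, 0, 60, 0, 0, 0, 0, 0, 70, 0, 0, 0, 0, 0, 80, 0, 0, 0, 0, 0, 90, 0, 0, 0, 0, 0, 100, 0, 0, 0, 0, 0, 110, 0, 0, 0, 0, 0, 120, 0, 0, 0, 0, 0, 130, 0, 0, 0, 0, 0, 140, 0]' --gripper 1

```text
time_s: 26.48
position: [0.4706, 0.3655, 0.1685]
tcp_rot: [[0.246, -0.0, 0.969], [-0.969, 0.0, 0.246], [-0.0, -1.0, -0.0]]
force: [0.2, -0.6, 0.2]
opening: 1.0
```

jog_arm --motion '[0, 0, 0, 0, 10, 0, 0, 0, 0, 0, 20, 0, 0, 0, 0, 0, 30, 0, 0, 0, 0, 0, 40, 0, 0, 0, 0, 0, 40, 0, 0, 0, 0, 0, 40, 0]'

```text
time_s: 27.22
position: [0.4706, 0.3655, 0.1685]
tcp_rot: [[-0.427, -0.0, 0.904], [-0.904, -0.0, -0.427], [0.0, -1.0, -0.0]]
force: [0.1, -0.5, 1.0]
opening: 1.001
```

```bash
python3 -c "
from h import *
st()
p,d=bot.capture('side');cv2.imwrite('pics/s5.png',cv2.resize(p[180:330,300:500,::-1],None,fx=4,fy=4))"
```

```text
t 27.23 pos [470.6 365.5 168.5] psi -25.26 tilt 0.01 J [27.1 33.4 90.5 -0.  56.1 52.4] F [ 0.1 -0.5  1. ] M [ 0.01 -0.06 -0.02] open 1.001
```

View pics/s5.png

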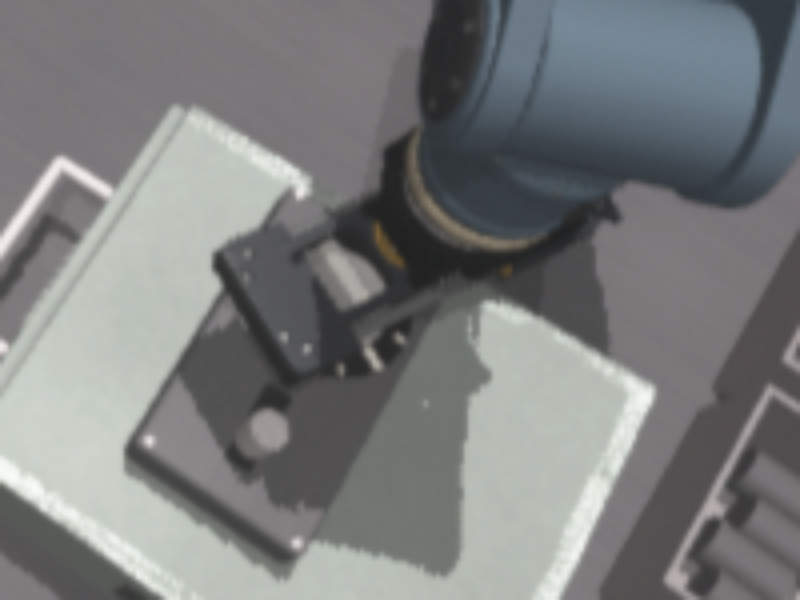

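The dial stays with the grip: the 0 mark is visible near (370,355) in the crop. I'll carry on with −180 more, then a regrip.

jog_arm --motion '[0, 0, 0, 0, 0, 0, 0, 0, 0, 0, 0, 0, 0, 0, 0, 0, 0, 0, 0, 0, 0, 0, 0, 0, 0, 0, 0, 0, 0, 0, 0, 0, 0, 0, 0, 0, 0, 0, 0, 0, 0, 0, 0, 0, 0, 0, 0, 0, 0, 0, 0, 0, -10, 0, 0, 0, 0, 0, -20, 0, 0, 0, 0, 0, -30, 0, 0, 0, 0, 0, -40, 0, 0, 0, 0, 0, -50, 0, 0, 0, 0, 0, -60, 0, 0, 0, 0, 0, -70, 0, 0, 0, 0, 0, -80, 0, 0, 0, 0, 0, -90, 0, 0, 0, 0, 0, -100, 0, 0, 0, 0, 0, -110, 0, 0, 0, 0, 0, -120, 0]' --gripper 0

```text
time_s: 29.78
position: [0.471, 0.3655, 0.1686]
tcp_rot: [[0.996, 0.001, -0.086], [0.086, 0.0, 0.996], [0.001, -1.0, 0.0]]
force: [0.7, 0.0, -0.9]
opening: 0.149
```

jog_arm --motion '[0, 0, 0, 0, -10, 0, 0, 0, 0, 0, -20, 0, 0, 0, 0, 0, -30, 0, 0, 0, 0, 0, -40, 0, 0, 0, 0, 0, -50, 0, 0, 0, 0, 0, -60, 0, 0, 0, 0, 0, -60, 0]'

```text
time_s: 30.65
position: [0.4709, 0.3655, 0.1686]
tcp_rot: [[0.431, 0.001, -0.903], [0.903, 0.0, 0.431], [0.0, -1.0, -0.001]]
force: [1.5, 0.4, -0.7]
opening: 0.147
```

jog_arm --motion '[0, 0, 0, 0, 0, 0, 0, 0, 0, 0, 0, 0, 0, 0, 0, 0, 0, 0, 0, 0, 0, 0, 0, 0, 0, 0, 0, 0, 0, 0, 0, 0, 0, 0, 0, 0, 0, 0, 0, 0, 10, 0, 0, 0, 0, 0, 20, 0, 0, 0, 0, 0, 30, 0, 0, 0, 0, 0, 40, 0, 0, 0, 0, 0, 50, 0, 0, 0, 0, 0, 60, 0, 0, 0, 0, 0, 70, 0, 0, 0, 0, 0, 80, 0, 0, 0, 0, 0, 90, 0, 0, 0, 0, 0, 100, 0, 0, 0, 0, 0, 110, 0, 0, 0, 0, 0, 120, 0, 0, 0, 0, 0, 130, 0, 0, 0, 0, 0, 140, 0]' --gripper 1

```text
time_s: 33.15
position: [0.4706, 0.3655, 0.1685]
tcp_rot: [[0.247, -0.0, 0.969], [-0.969, -0.0, 0.247], [0.0, -1.0, -0.0]]
force: [0.0, 0.6, 0.6]
opening: 0.997
```

jog_arm --motion '[0, 0, 0, 0, 10, 0, 0, 0, 0, 0, 20, 0, 0, 0, 0, 0, 30, 0, 0, 0, 0, 0, 40, 0, 0, 0, 0, 0, 40, 0, 0, 0, 0, 0, 40, 0]'

```text
time_s: 33.9
position: [0.4706, 0.3655, 0.1685]
tcp_rot: [[-0.427, -0.0, 0.904], [-0.904, -0.0, -0.427], [0.0, -1.0, -0.0]]
force: [0.0, -0.2, 0.5]
opening: 0.999
```

jog_arm --motion '[0, 0, 0, 0, 0, 0, 0, 0, 0, 0, 0, 0, 0, 0, 0, 0, 0, 0, 0, 0, 0, 0, 0, 0, 0, 0, 0, 0, 0, 0, 0, 0, 0, 0, 0, 0, 0, 0, 0, 0, 0, 0, 0, 0, 0, 0, 0, 0]' --gripper 0

```text
time_s: 34.9
position: [0.4706, 0.3655, 0.1686]
tcp_rot: [[-0.429, 0.0, 0.903], [-0.903, -0.0, -0.429], [0.0, -1.0, 0.0]]
force: [-0.2, -1.0, 0.1]
opening: 0.172
```

```bash
python3 -c "
from h import *
st()"
```

```text
t 34.9 pos [470.6 365.5 168.6] psi -25.39 tilt 0.0 J [27.1 33.4 90.5 -0.  56.1 52.5] F [-0.2 -1.   0.1] M [-0.06 -0.04  0.02] open 0.172
```

Next is −59 to number 1 (ψ≈33.7), then I'll check it.

jog_arm --motion '[0, 0, 0, 0, 0, 0, 0, 0, 0, 0, -7, 0, 0, 0, 0, 0, -16, 0, 0, 0, 0, 0, -26, 0, 0, 0, 0, 0, -36, 0, 0, 0, 0, 0, -44, 0, 0, 0, 0, 0, -51, 0, 0, 0, 0, 0, -55, 0, 0, 0, 0, 0, -58, 0, 0, 0, 0, 0, -59, 0, 0, 0, 0, 0, -59, 0, 0, 0, 0, 0, -59, 0]'

```text
time_s: 36.4
position: [0.471, 0.3655, 0.1686]
tcp_rot: [[0.553, 0.001, 0.833], [-0.833, -0.0, 0.553], [0.0, -1.0, 0.001]]
force: [2.1, -1.5, -0.6]
opening: 0.144
```

```bash
python3 -c "
from h import *
st()
p,d=bot.capture('side');cv2.imwrite('pics/s6.png',cv2.resize(p[180:330,300:500,::-1],None,fx=4,fy=4))"
```

```text
t 36.4 pos [471.  365.5 168.6] psi 33.59 tilt 0.04 J [27.1 33.4 90.4 -0.  56.1 -6.5] F [ 2.1 -1.5 -0.6] M [-0.17 -0.49 -0.06] open 0.144
```

View pics/s6.png

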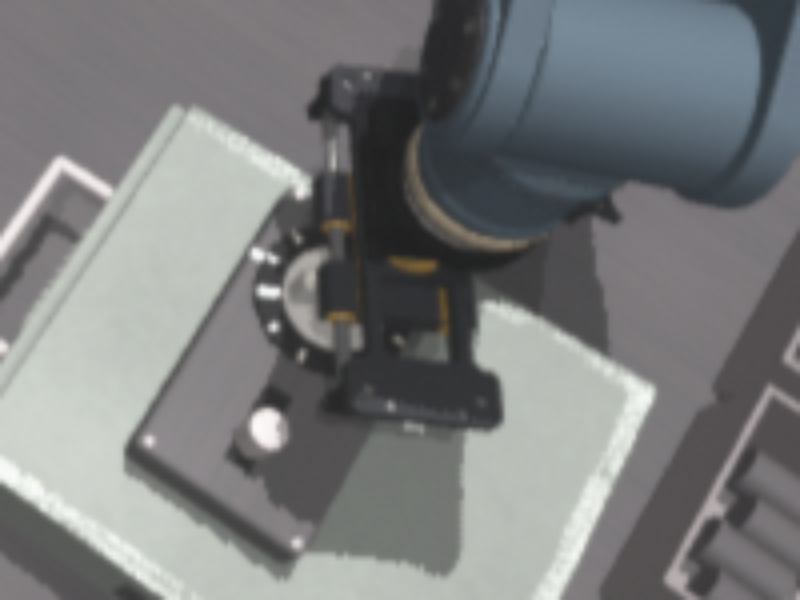

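Zero (the thick mark at (268,292)) is one step past the index, so the dial reads 1. Now clockwise 60° to 11, then release and lift.

jog_arm --motion '[0, 0, 0, 0, 7, 0, 0, 0, 0, 0, 16, 0, 0, 0, 0, 0, 26, 0, 0, 0, 0, 0, 36, 0, 0, 0, 0, 0, 44, 0, 0, 0, 0, 0, 51, 0, 0, 0, 0, 0, 56, 0, 0, 0, 0, 0, 59, 0, 0, 0, 0, 0, 60, 0, 0, 0, 0, 0, 60, 0, 0, 0, 0, 0, 60, 0]'

```text
time_s: 37.83
position: [0.4709, 0.3654, 0.1686]
tcp_rot: [[-0.444, 0.001, 0.896], [-0.896, -0.0, -0.444], [-0.0, -1.0, 0.001]]
force: [3.2, -2.2, -1.2]
opening: 0.147
```

jog_arm --motion '[0, 0, 0, 0, 0, 0, 0, 0, 0, 0, 0, 0, 0, 0, 0, 0, 0, 0, 0, 0, 0, 0, 0, 0, 0, 0, 0, 0, 0, 0, 0, 0, 0, 0, 0, 0, 0, -40, 0, 0, 0, 0, 0, -52, 0, 0, 0, 0, 0, -52, 0, 0, 0, 0, 0, -52, 0, 0, 0, 0]' --gripper 0.9

```text
time_s: 39.08
position: [0.4698, 0.3651, 0.2194]
tcp_rot: [[-0.445, -0.002, 0.896], [-0.896, -0.001, -0.445], [0.002, -1.0, -0.001]]
force: [-0.1, -0.6, -0.0]
opening: 0.902
```

```bash
python3 -c "
from h import *
st()
rows((571,373,225,93.9),(571,373,163,93.9))
p,d=bot.capture('side');cv2.imwrite('pics/s7.png',cv2.resize(p[180:330,300:500,::-1],None,fx=4,fy=4))"
```

```text
t 39.08 pos [469.8 365.1 219.4] psi -26.4 tilt 0.13 J [27.1 29.6 87.9 -0.  62.6 53.5] F [-0.1 -0.6 -0. ] M [-0.   -0.05  0.03] open 0.902
(571, 373, 225, 93.9) [-52.0, -5.8, 87.1, 0.2, -120.3, -0.0]
(571, 373, 163, 93.9) [-52.1, 56.2, 87.2, 0.2, -120.3, -0.0]
```

View pics/s7.png

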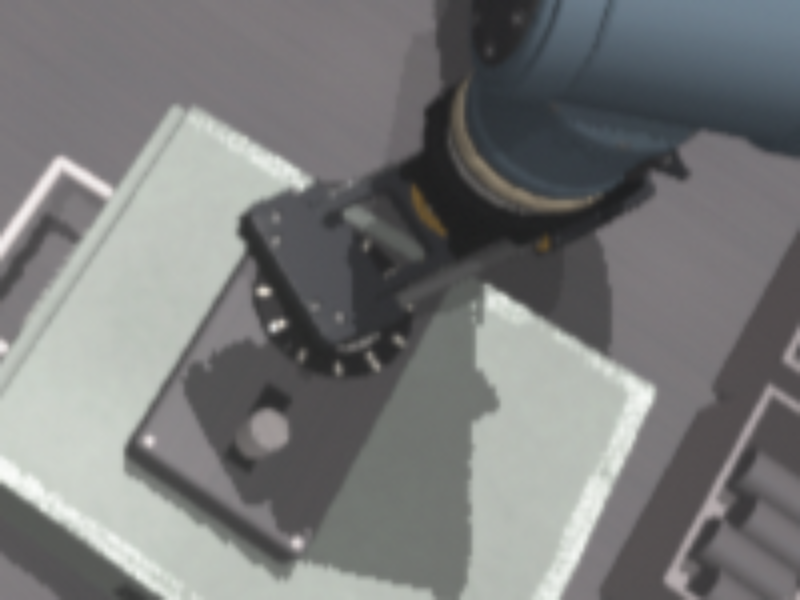

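jog_arm --motion '[-52, -6, 87, 0, -60, 0, -52, -6, 87, 0, -60, 0, -52, -6, 87, 0, -60, 0, -52, -6, 87, 0, -120, 0, -52, -6, 87, 0, -120, 0, -52, -6, 87, 0, -120, 0, -52, -6, 87, 0, -120, 0, -52, -6, 87, 0, -120, 0, -52, -6, 87, 0, -120, 0, -52, -6, 87, 0, -120, 0, -52, -6, 87, 0, -120, 0, -52, -6, 87, 0, -120, 0, -52, -6, 87, 0, -120, 0, -52, -6, 87, 0, -120, 0, -52, -6, 87, 0, -120, 0]'

```text
time_s: 41.0
position: [0.5716, 0.3734, 0.2265]
tcp_rot: [[0.998, -0.0, -0.062], [0.062, 0.0, 0.998], [-0.0, -1.0, 0.0]]
force: [-0.5, 0.7, 1.5]
opening: 0.899
```

```bash
python3 -c "
from h import *
st()
rows((571,373,163,93.9))
p,d=bot.capture('top');cv2.imwrite('pics/t8.png',cv2.resize(p[130:270,60:220,::-1],None,fx=4,fy=4))
p,d=bot.capture('side');cv2.imwrite('pics/s8.png',cv2.resize(p[180:330,300:500,::-1],None,fx=4,fy=4))"
```

```text
t 41.0 pos [571.6 373.4 226.5] psi 93.56 tilt 0.0 J [ 23.8  35.9  74.1   0.   70.1 -69.8] F [-0.5  0.7  1.5] M [ 0.11 -0.14 -0.01] open 0.899
(571, 373, 163, 93.9) [-0.7, 63.5, -0.4, -0.0, -0.3, -0.0]
```

View pics/t8.png

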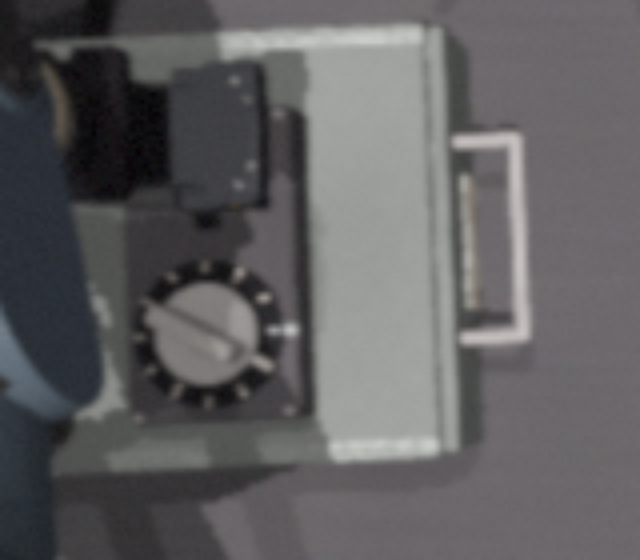

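View pics/s8.png

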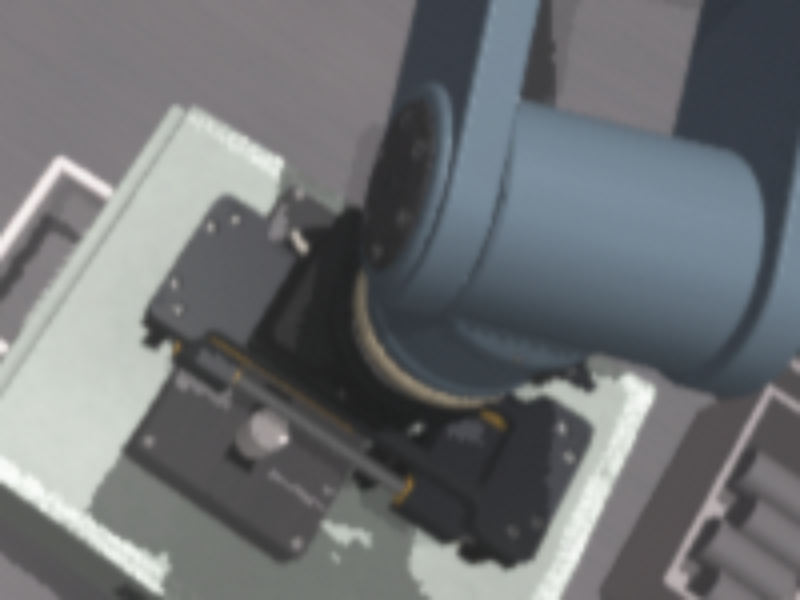

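The dial's 0 mark is one step clockwise of the index, so it reads 11. I'll descend onto the knob, grip it and slide it.

jog_arm --motion '[0, 40, 0, 0, 0, 0, 0, 63, 0, 0, 0, 0, 0, 63, 0, 0, 0, 0, 0, 63, 0, 0, 0, 0]' --gripper 0.7

```text
time_s: 41.6
position: [0.5724, 0.3738, 0.1646]
tcp_rot: [[0.998, 0.002, -0.063], [0.063, 0.001, 0.998], [0.002, -1.0, 0.001]]
force: [-0.6, 0.3, -0.2]
opening: 0.705
```

jog_arm --motion '[0, 0, 0, 0, 0, 0, 0, 0, 0, 0, 0, 0, 0, 0, 0, 0, 0, 0, 0, 0, 0, 0, 0, 0, 0, 0, 0, 0, 0, 0, 0, 0, 0, 0, 0, 0]' --gripper 0

```text
time_s: 42.35
position: [0.5717, 0.3723, 0.1636]
tcp_rot: [[0.998, -0.0, -0.063], [0.063, -0.002, 0.998], [-0.0, -1.0, -0.002]]
force: [0.2, -4.4, 0.9]
opening: 0.246
```

```bash
python3 -c "
from h import *
st()"
```

```text
t 42.35 pos [571.7 372.3 163.6] psi 93.62 tilt 0.13 J [ 23.8  39.8  77.2  -0.1  63.1 -69.8] F [ 0.2 -4.4  0.9] M [-0.73 -0.15  0.  ] open 0.246
```

jog_arm --motion '[-3, 0, 0, 0, 0, 0, -8, 0, -1, 0, 0, 0, -13, 0, -1, 0, 0, 0, -17, 0, -1, 0, 0, 0, -20, 0, -1, 0, 0, 0, -22, 0, -1, 0, 0, 0, -22, 0, -1, 0, 0, 0, -22, 0, -1, 0, 0, 0]'

```text
time_s: 43.35
position: [0.5516, 0.371, 0.1637]
tcp_rot: [[0.998, 0.004, -0.063], [0.063, 0.0, 0.998], [0.004, -1.0, -0.0]]
force: [6.4, -3.9, -3.1]
opening: 0.243
```

```bash
python3 -c "
from h import *
st()"
```

```text
t 43.35 pos [551.6 371.  163.7] psi 93.62 tilt 0.25 J [ 24.3  38.4  80.2  -0.1  61.1 -69.2] F [ 6.4 -3.9 -3.1] M [-0.61 -1.15 -0.01] open 0.243
```

The bolt travelled 20 mm to its stop. I'll release, lift and go above the drawer handle.

jog_arm --motion '[1, 0, 0, 0, 0, 0, 1, 0, 0, 0, 0, 0, 1, 0, 0, 0, 0, 0, 1, 0, 0, 0, 0, 0, 1, -40, 0, 0, 0, 0, 1, -70, 0, 0, 0, 0, 1, -70, 0, 0, 0, 0, 1, -70, 0, 0, 0, 0]' --gripper 0.6

```text
time_s: 44.35
position: [0.55, 0.3709, 0.2327]
tcp_rot: [[0.998, -0.002, -0.063], [0.063, -0.001, 0.998], [-0.002, -1.0, -0.0]]
force: [0.4, 0.7, 0.0]
opening: 0.597
```

```bash
python3 -c "
from h import *
st()
rows((537,184,233,93.9),(537,184,150,93.9))
p,d=bot.capture('side');cv2.imwrite('pics/s9.png',cv2.resize(p[180:330,300:500,::-1],None,fx=4,fy=4))"
```

```text
t 44.35 pos [550.  370.9 232.7] psi 93.61 tilt 0.1 J [ 24.4  34.   76.8   0.   69.3 -69.3] F [0.4 0.7 0. ] M [ 0.09 -0.18  0.05] open 0.597
(537, 184, 233, 93.9) [-24.7, -0.2, -185.7, 0.0, -0.3, -0.1]
(537, 184, 150, 93.9) [-24.6, 82.8, -185.7, 0.0, -0.3, -0.1]
```

View pics/s9.png

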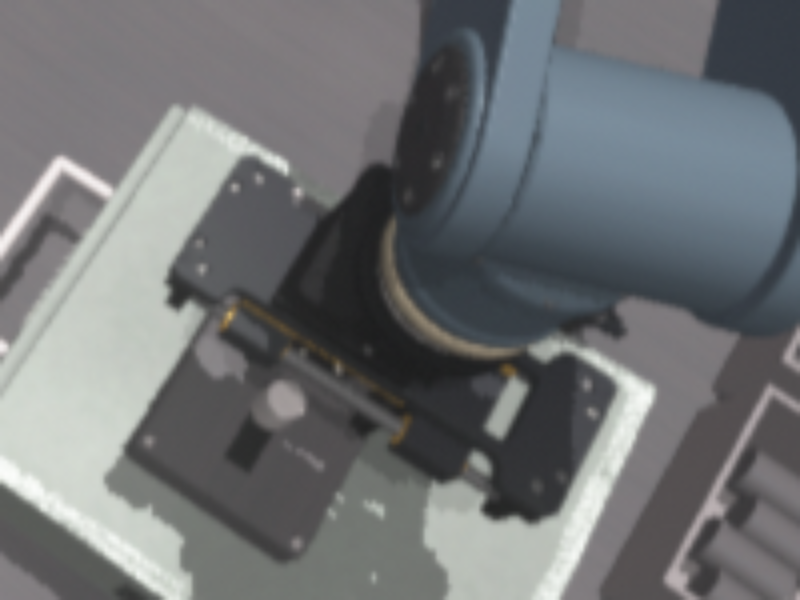

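The knob now stands at the dial end of its slot, so the bolt is drawn. On to the handle.

jog_arm --motion '[-25, 0, -186, 0, 0, 0, -25, 0, -186, 0, 0, 0, -25, 0, -186, 0, 0, 0, -25, 40, -186, 0, 0, 0, -25, 83, -186, 0, 0, 0, -25, 83, -186, 0, 0, 0, -25, 83, -186, 0, 0, 0, -25, 83, -186, 0, 0, 0]' --gripper 0.36

```text
time_s: 45.4
position: [0.5386, 0.1844, 0.1521]
tcp_rot: [[0.998, 0.003, -0.063], [0.063, 0.0, 0.998], [0.003, -1.0, 0.0]]
force: [0.4, -0.5, 0.4]
opening: 0.358
```

```bash
python3 -c "
from h import *
st()
rows((537,184,69,93.9))
p,d=bot.capture('side');cv2.imwrite('pics/s10.png',cv2.resize(p[150:330,240:440,::-1],None,fx=3.3,fy=3.3))"
```

```text
t 45.4 pos [538.6 184.4 152.1] psi 93.64 tilt 0.18 J [  7.7  33.   95.2  -0.   51.6 -86. ] F [ 0.4 -0.5  0.4] M [ 0.1  -0.16 -0.02] open 0.358
(537, 184, 69, 93.9) [-1.9, 83.1, -0.3, -0.0, -0.3, 0.2]
```

View pics/s10.png

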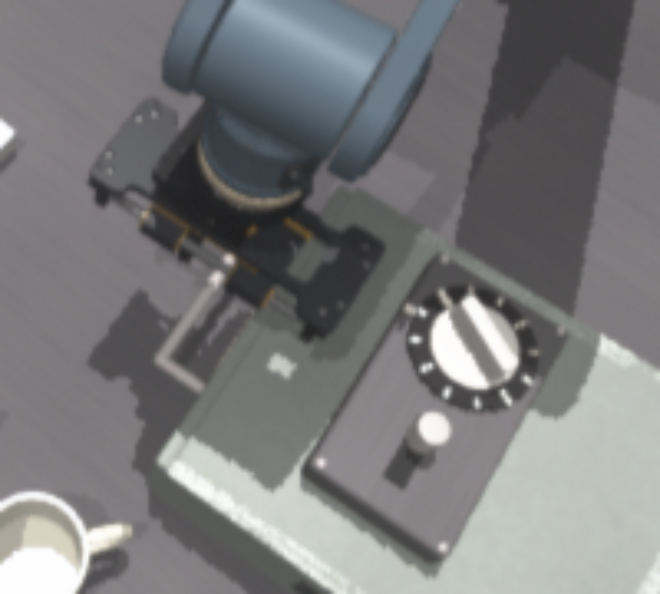

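jog_arm --motion '[0, 20, 0, 0, 0, 0, 0, 40, 0, 0, 0, 0, 0, 60, 0, 0, 0, 0, 0, 75, 0, 0, 0, 0, 0, 82, 0, 0, 0, 0, 0, 82, 0, 0, 0, 0]'

```text
time_s: 46.2
position: [0.5376, 0.184, 0.0685]
tcp_rot: [[0.998, -0.0, -0.063], [0.063, -0.0, 0.998], [-0.0, -1.0, -0.0]]
force: [-0.4, -0.9, 0.5]
opening: 0.361
```

jog_arm --motion '[0, 0, 0, 0, 0, 0, 0, 0, 0, 0, 0, 0, 0, 0, 0, 0, 0, 0, 0, 0, 0, 0, 0, 0]' --gripper 0

```text
time_s: 46.7
position: [0.5379, 0.1842, 0.0691]
tcp_rot: [[0.998, 0.001, -0.063], [0.063, 0.0, 0.998], [0.001, -1.0, 0.0]]
force: [-0.2, 1.4, 3.5]
opening: 0.1
```

```bash
python3 -c "
from h import *
st()"
```

```text
t 46.7 pos [537.9 184.2  69.1] psi 93.6 tilt 0.07 J [  7.6  40.5  97.8   0.   41.6 -86. ] F [-0.2  1.4  3.5] M [ 0.33 -0.09  0.01] open 0.1
```

jog_arm --motion '[0, 0, -5, 0, 0, 0, 0, 0, -15, 0, 0, 0, 0, 0, -30, 0, 0, 0, 0, 0, -45, 0, 0, 0, 0, 0, -60, 0, 0, 0, 0, 0, -75, 0, 0, 0, 0, 0, -90, 0, 0, 0, 0, 0, -105, 0, 0, 0, 0, 0, -120, 0, 0, 0, 0, 0, -135, 0, 0, 0, 0, 0, -150, 0, 0, 0, 0, 0, -160, 0, 0, 0, 0, 0, -167, 0, 0, 0, 0, 0, -170, 0, 0, 0, 0, 0, -170, 0, 0, 0]'

```text
time_s: 48.58
position: [0.5493, 0.0129, 0.0691]
tcp_rot: [[0.998, 0.003, -0.062], [0.062, -0.001, 0.998], [0.003, -1.0, -0.001]]
force: [1.0, 0.9, 5.1]
opening: 0.105
```

```bash
python3 -c "
from h import *
st()
p,d=bot.capture('side');cv2.imwrite('pics/s11.png',cv2.resize(p[:,:,::-1],None,fx=1.5,fy=1.5))"
```

```text
t 48.58 pos [549.3  12.9  69.1] psi 93.57 tilt 0.16 J [ -10.3   39.7  100.7   -0.    39.5 -103.8] F [1.  0.9 5.1] M [ 0.13 -0.41 -0.01] open 0.105
```

View pics/s11.png

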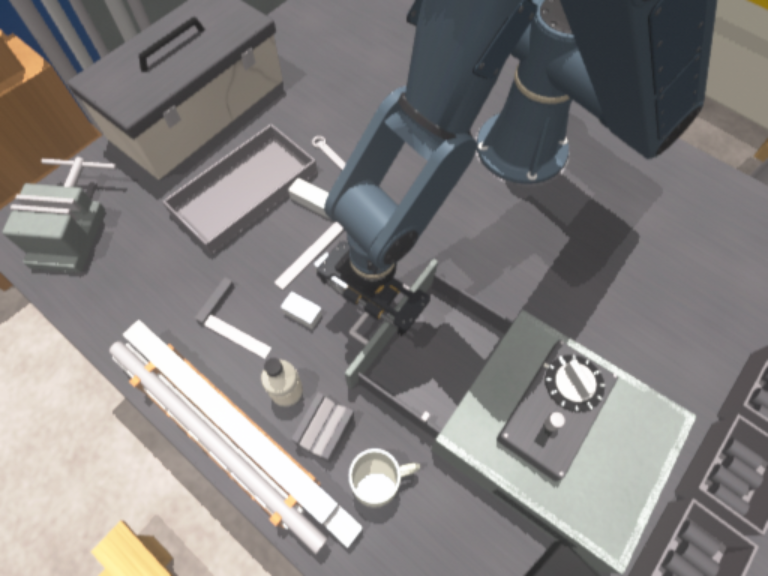

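The drawer is out about 171 mm. I'll release, lift and re-measure the blanks.

jog_arm --motion '[0, 0, 0, 0, 0, 0, 0, 0, 0, 0, 0, 0, 0, 0, 0, 0, 0, 0, 0, -50, 0, 0, 0, 0, 0, -110, 0, 0, 0, 0, 0, -150, 0, 0, 0, 0, 0, -150, 0, 0, 0, 0, 0, -150, 0, 0, 0, 0]' --gripper 0.36

```text
time_s: 49.62
position: [0.5471, 0.0144, 0.2176]
tcp_rot: [[0.998, -0.002, -0.063], [0.063, 0.0, 0.998], [-0.002, -1.0, 0.0]]
force: [-0.1, -0.9, 0.3]
opening: 0.358
```

```bash
python3 -c "
from h import *
st()
p,d=bot.capture('top');cv2.imwrite('pics/t12.png',cv2.resize(p[:,:,::-1],None,fx=1.5,fy=1.5))
for b in blobs(p,d): print(b)
rows((629,-100,220,10),(629,-100,60,10))
"
```

```text
t 49.62 pos [547.1  14.4 217.6] psi 93.61 tilt 0.13 J [ -10.2   26.3   94.9   -0.    59.  -103.8] F [-0.1 -0.9  0.3] M [ 0.11 -0.08 -0.01] open 0.358
((331, 266, 61, 20), [314.8, -277.4, 162.4, 33.0, 83.5], 0.34, 0.006)
((335, 228, 41, 17), [419.8, -259.4, 34.6, 108.2, 8.8], 0.9, 0.031)
((320, 165, 8, 71), [516.0, -174.3, 18.8, 190.6, 89.5], 0.8, 0.009)
((168, 93, 28, 25), [772.7, 225.8, 44.4, 86.5, 23.5], 0.51, 0.005)
((175, 60, 197, 16), [879.7, -28.7, 41.9, 540.1, 1.2], 0.8, 0.076)
((185, 51, 186, 6), [919.0, -40.4, 10.3, 510.4, 0.0], 0.66, 0.072)
(629, -100, 220, 10) [74.8, -3.4, -119.4, 0.1, 83.6, -0.2]
(629, -100, 60, 10) [75.4, 156.6, -119.5, 0.1, 83.6, -0.2]
```

View pics/t12.png

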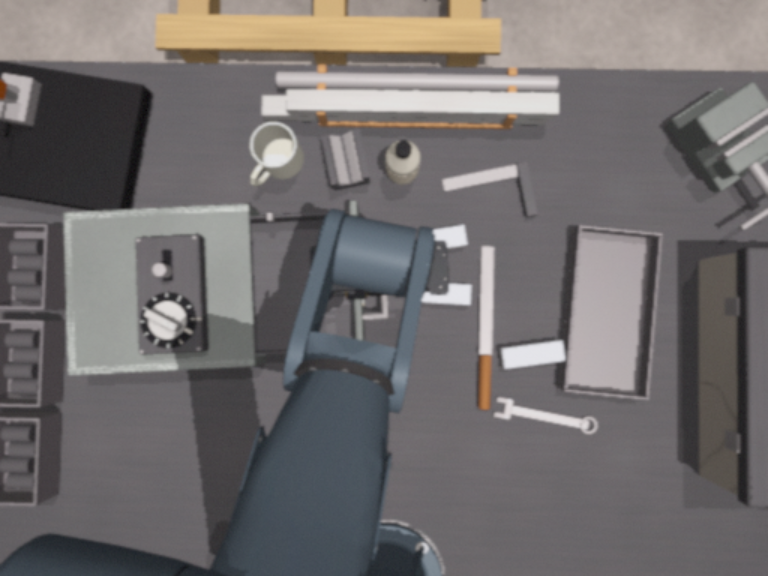

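The second blank has been knocked to (420,-259), angle 8.8°; the stub and the other blank look unmoved. I'll check bottle clearance before grasping the stub.

```bash
python3 -c "
from h import *
z=np.load('top0.npz');d=z['d'];W=cloud('top',d)
m=(W[...,2]>.06)&(W[...,2]<.17)&(W[...,0]>.65)&(W[...,0]<.82)&(W[...,1]>-.09)&(W[...,1]<.04)
P=W[m];print(P.min(0),P.max(0),len(P))
m=m&(W[...,2]>.12);P=W[m];print(P.min(0),P.max(0))
rows((630,-107,200,9.5),(630,-107,21,9.5))
"
```

```text
[ 0.73024145 -0.04606347  0.06060833] [0.78683195 0.01216151 0.15299497] 466
[ 0.74668098 -0.02864513  0.12040244] [ 0.77465574 -0.00356631  0.15299497]
(630, -107, 200, 9.5) [75.4, 16.6, -126.4, 0.1, 84.1, -0.2]
(630, -107, 21, 9.5) [76.1, 195.6, -126.6, 0.1, 84.1, -0.2]
```

jog_arm --motion '[75, 15, -126, 0, 84, 0, 75, 15, -126, 0, 84, 0, 75, 15, -126, 0, 84, 0, 75, 15, -126, 0, 84, 0, 75, 15, -126, 0, 84, 0, 75, 15, -126, 0, 84, 0, 75, 15, -126, 0, 84, 0, 75, 15, -126, 0, 84, 0, 75, 15, -126, 0, 84, 0, 75, 15, -126, 0, 84, 0]' --gripper 0.6

```text
time_s: 50.92
position: [0.6303, -0.1066, 0.2022]
tcp_rot: [[0.169, -0.002, 0.986], [-0.986, 0.001, 0.169], [-0.001, -1.0, -0.002]]
force: [0.3, -0.1, 1.2]
opening: 0.606
```

```bash
python3 -c "
from h import *
st()
p,d=bot.capture('side');cv2.imwrite('pics/s13.png',cv2.resize(p[100:260,150:320,::-1],None,fx=3.5,fy=3.5))
rows((630,-107,21,10))
"
```

```text
t 50.92 pos [ 630.3 -106.6  202.2] psi 9.73 tilt 0.15 J [-19.6  34.1  82.2  -0.   63.9 -29.3] F [ 0.3 -0.1  1.2] M [-0.01 -0.15 -0.03] open 0.606
(630, -107, 21, 10) [0.4, 181.5, -0.2, 0.1, -0.3, -0.1]
```

View pics/s13.png

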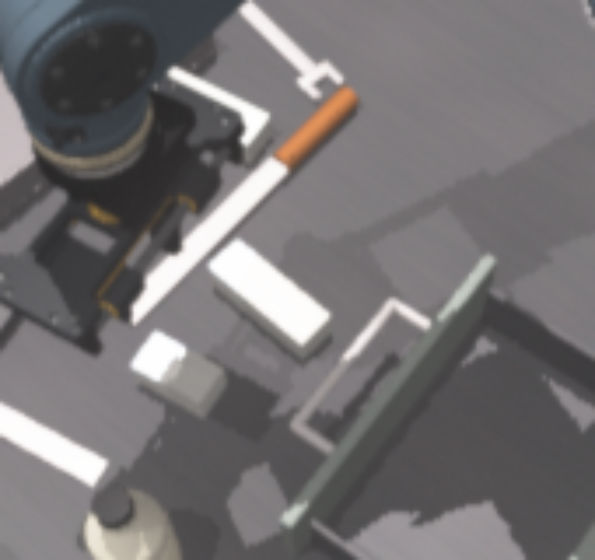

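jog_arm --motion '[0, 60, 0, 0, 0, 0, 0, 110, 0, 0, 0, 0, 0, 150, 0, 0, 0, 0, 0, 175, 0, 0, 0, 0, 0, 181, 0, 0, 0, 0, 0, 181, 0, 0, 0, 0]'

```text
time_s: 51.72
position: [0.6309, -0.1068, 0.0229]
tcp_rot: [[0.168, -0.0, 0.986], [-0.986, 0.0, 0.168], [-0.0, -1.0, -0.0]]
force: [1.0, -0.5, 0.6]
opening: 0.598
```

jog_arm --motion '[0, 0, 0, 0, 0, 0, 0, 0, 0, 0, 0, 0, 0, 0, 0, 0, 0, 0, 0, 0, 0, 0, 0, 0, 0, 0, 0, 0, 0, 0]' --gripper 0.1

```text
time_s: 52.35
position: [0.6308, -0.1068, 0.0227]
tcp_rot: [[0.167, -0.0, 0.986], [-0.986, -0.0, 0.167], [-0.0, -1.0, -0.0]]
force: [-0.6, 0.5, 2.1]
opening: 0.411
```

jog_arm --motion '[0, -40, 0, 0, 0, 0, 0, -100, 0, 0, 0, 0, 0, -160, 0, 0, 0, 0, 0, -180, 0, 0, 0, 0, 0, -180, 0, 0, 0, 0]'

```text
time_s: 52.98
position: [0.6319, -0.107, 0.2042]
tcp_rot: [[0.167, 0.004, 0.986], [-0.986, -0.001, 0.167], [0.002, -1.0, 0.004]]
force: [-0.2, -0.5, -2.7]
opening: 0.411
```

```bash
python3 -c "
from h import *
st()
# drawer cavity centre: handle shut (538,185); drawer out ~.171; cab axes
th=np.radians(3.75);xh=np.array([-np.sin(th),np.cos(th)]);yh=np.array([-np.cos(th),-np.sin(th)])
O=np.array([537.9,184.2])+214*xh; print('O',O)
P=O-248*xh+5*yh; print('drop',P)
rows((*P,200,3.7),(*P,45,3.7))
p,d=bot.capture('top');cv2.imwrite('pics/t14.png',cv2.resize(p[:,:,::-1],None,fx=1.5,fy=1.5))
"
```

```text
t 52.98 pos [ 631.9 -107.   204.2] psi 9.6 tilt 0.24 J [-19.6  33.9  82.1   0.   63.7 -29.2] F [-0.2 -0.5 -2.7] M [ 0.02 -0.18  0.02] open 0.411
O [523.90373034 397.74180957]
drop [535.13441178 149.94578096]
(np.float64(535.134411777632), np.float64(149.94578096373672), 200, 3.7) [-269.5, 3.5, -52.6, -0.2, 5.9, 0.1]
(np.float64(535.134411777632), np.float64(149.94578096373672), 45, 3.7) [-269.8, 158.5, -53.2, -0.2, 5.9, 0.1]
```

View pics/t14.png

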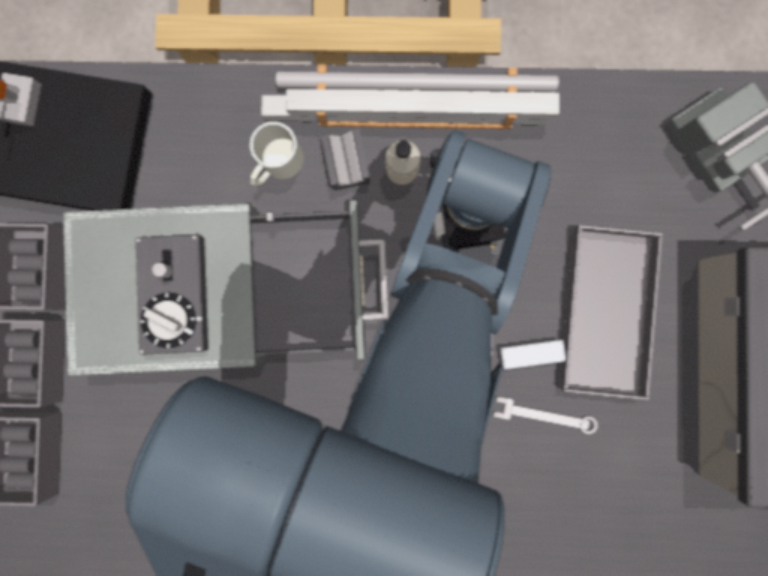

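jog_arm --motion '[-270, 3, -53, 0, 6, 0, -270, 3, -53, 0, 6, 0, -270, 3, -53, 0, 6, 0, -270, 3, -53, 0, 6, 0, -270, 3, -53, 0, 6, 0, -270, 3, -53, 0, 6, 0, -270, 3, -53, 0, 6, 0, -270, 3, -53, 0, 6, 0]'

```text
time_s: 54.02
position: [0.5341, 0.1494, 0.1989]
tcp_rot: [[0.061, -0.001, 0.998], [-0.998, -0.0, 0.061], [0.0, -1.0, -0.001]]
force: [0.3, 1.0, -1.8]
opening: 0.408
```

```bash
python3 -c "
from h import *
st()
rows((535,150,39,3.7))
p,d=bot.capture('side');cv2.imwrite('pics/s15.png',cv2.resize(p[100:330,180:450,::-1],None,fx=2.5,fy=2.5))
"
```

```text
t 54.02 pos [534.1 149.4 198.9] psi 3.51 tilt 0.05 J [ 4.1 28.2 94.9 -0.  56.9  0.6] F [ 0.3  1.  -1.8] M [-0.01 -0.11 -0.03] open 0.408
(535, 150, 39, 3.7) [-0.6, 159.9, 1.1, 0.0, -0.2, 0.0]
```

View pics/s15.png

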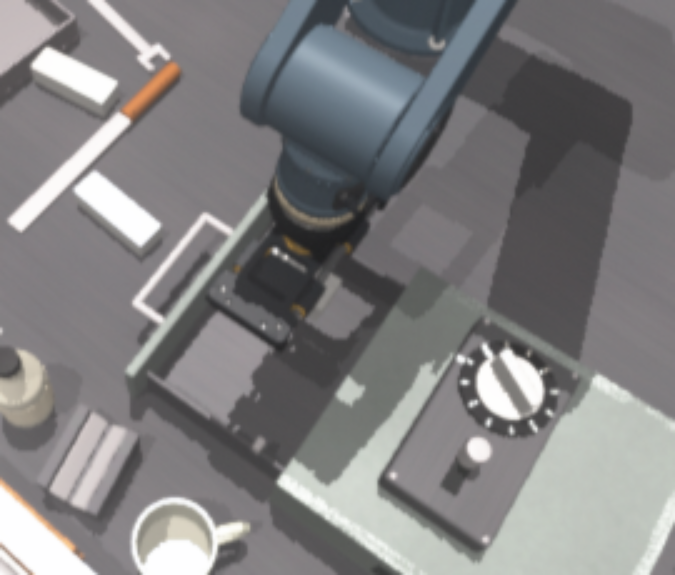

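jog_arm --motion '[0, 50, 0, 0, 0, 0, 0, 95, 0, 0, 0, 0, 0, 130, 0, 0, 0, 0, 0, 152, 0, 0, 0, 0, 0, 159, 0, 0, 0, 0, 0, 159, 0, 0, 0, 0, 0, 159, 0, 0, 0, 0]'

```text
time_s: 54.95
position: [0.5346, 0.1505, 0.0416]
tcp_rot: [[0.063, 0.002, 0.998], [-0.998, 0.0, 0.063], [-0.0, -1.0, 0.002]]
force: [-0.9, 0.6, -2.5]
opening: 0.413
```

jog_arm --motion '[0, 0, 0, 0, 0, 0, 0, 0, 0, 0, 0, 0, 0, 0, 0, 0, 0, 0, 0, 0, 0, 0, 0, 0, 0, -50, 0, 0, 0, 0, 0, -110, 0, 0, 0, 0, 0, -160, 0, 0, 0, 0, 0, -160, 0, 0, 0, 0, 0, -160, 0, 0, 0, 0]' --gripper 0.6

```text
time_s: 56.08
position: [0.533, 0.1505, 0.2002]
tcp_rot: [[0.063, -0.001, 0.998], [-0.998, -0.0, 0.063], [0.0, -1.0, -0.001]]
force: [-0.2, -0.2, -0.5]
opening: 0.6
```

```bash
python3 -c "
from h import *
st()
p,d=bot.capture('side');cv2.imwrite('pics/s16.png',cv2.resize(p[100:330,180:450,::-1],None,fx=2.5,fy=2.5))
p,d=bot.capture('top')
for b in blobs(p,d): print(b)
rows((528,-90,200,-2.6),(549,12,200,93.6))
"
```

```text
t 56.08 pos [533.  150.5 200.2] psi 3.61 tilt 0.05 J [ 4.2 28.1 95.  -0.  57.   0.6] F [-0.2 -0.2 -0.5] M [-0.02 -0.12  0.  ] open 0.6
((331, 266, 61, 20), [314.8, -277.4, 162.4, 33.0, 83.5], 0.34, 0.006)
((335, 228, 41, 17), [419.8, -259.4, 34.6, 108.2, 8.8], 0.9, 0.031)
((274, 188, 40, 15), [527.8, -90.6, 107.4, 35.0, 88.0], 0.9, 0.031)
((320, 165, 8, 71), [516.0, -174.2, 18.7, 190.6, 89.5], 0.8, 0.009)
((168, 93, 28, 25), [772.7, 225.8, 44.4, 86.5, 23.5], 0.5, 0.005)
((175, 60, 197, 16), [879.7, -28.7, 41.9, 540.1, 1.2], 0.8, 0.076)
((185, 51, 186, 6), [919.0, -40.3, 510.4, 10.1, 90.0], 0.65, 0.072)
(528, -90, 200, -2.6) [239.7, -1.0, -19.5, 0.2, 6.2, 0.0]
(549, 12, 200, 93.6) [139.2, -1.1, 7.9, 0.2, -90.0, -0.2]
```

View pics/s16.png

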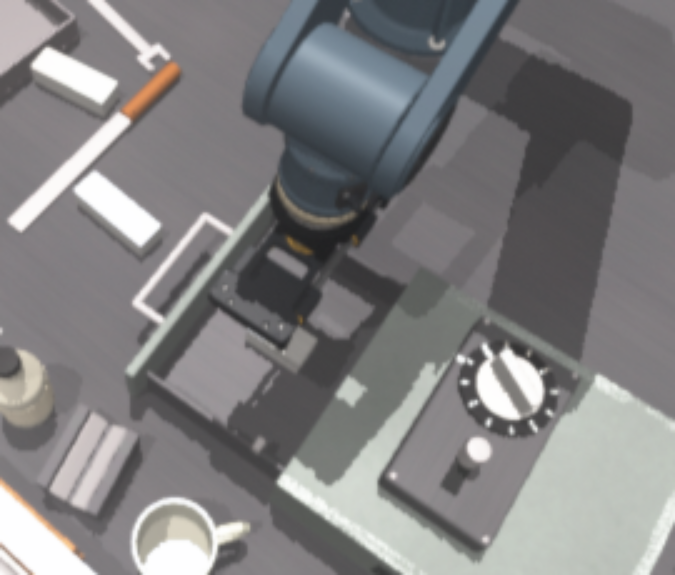

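The stub lies in the drawer, so I'll regrip the handle and push it shut.

jog_arm --motion '[139, -1, 8, 0, -90, 0, 139, -1, 8, 0, -90, 0, 139, -1, 8, 0, -90, 0, 139, -1, 8, 0, -90, 0, 139, -1, 8, 0, -90, 0, 139, -1, 8, 0, -90, 0, 139, -1, 8, 0, -90, 0, 139, -1, 8, 0, -90, 0, 139, -1, 8, 0, -90, 0, 139, -1, 8, 0, -90, 0, 139, -1, 8, 0, -90, 0]' --gripper 0.36

```text
time_s: 57.55
position: [0.5499, 0.0124, 0.2005]
tcp_rot: [[0.998, -0.002, -0.061], [0.061, 0.0, 0.998], [-0.002, -1.0, 0.001]]
force: [0.5, 0.4, -0.3]
opening: 0.362
```

```bash
python3 -c "
from h import *
st()
rows((549,12.5,69,93.6))
"
```

```text
t 57.55 pos [549.9  12.4 200.5] psi 93.51 tilt 0.12 J [ -10.3   27.8   95.5    0.    56.9 -103.9] F [ 0.5  0.4 -0.3] M [ 0.06 -0.1   0.02] open 0.362
(549, 12.5, 69, 93.6) [-0.6, 131.5, 0.0, -0.0, -0.1, -0.1]
```

jog_arm --motion '[0, 45, 0, 0, 0, 0, 0, 85, 0, 0, 0, 0, 0, 110, 0, 0, 0, 0, 0, 125, 0, 0, 0, 0, 0, 131, 0, 0, 0, 0, 0, 131, 0, 0, 0, 0]'

```text
time_s: 58.3
position: [0.5507, 0.0123, 0.0707]
tcp_rot: [[0.998, 0.0, -0.063], [0.063, -0.0, 0.998], [0.0, -1.0, -0.0]]
force: [-0.7, 0.2, 0.3]
opening: 0.36
```

jog_arm --motion '[0, 0, 0, 0, 0, 0, 0, 0, 0, 0, 0, 0, 0, 0, 0, 0, 0, 0, 0, 0, 0, 0, 0, 0]' --gripper 0

```text
time_s: 58.8
position: [0.5506, 0.0129, 0.0711]
tcp_rot: [[0.998, 0.001, -0.062], [0.062, 0.001, 0.998], [0.001, -1.0, 0.001]]
force: [0.4, 4.4, 3.4]
opening: 0.104
```

```bash
python3 -c "
from h import *
st(); rows((537.9,184.2,69,93.6))
"
```

```text
t 58.8 pos [550.6  12.9  71.1] psi 93.58 tilt 0.07 J [-1.030e+01  3.950e+01  1.004e+02  1.000e-01  4.000e+01 -1.039e+02] F [0.4 4.4 3.4] M [ 0.64 -0.19 -0.  ] open 0.104
(537.9, 184.2, 69, 93.6) [-2.0, 2.2, 171.7, -0.0, -0.0, 0.1]
```

jog_arm --motion '[0, 0, 10, 0, 0, 0, 0, 0, 25, 0, 0, 0, 0, 0, 40, 0, 0, 0, 0, 0, 55, 0, 0, 0, 0, 0, 70, 0, 0, 0, 0, 0, 85, 0, 0, 0, 0, 0, 100, 0, 0, 0, 0, 0, 115, 0, 0, 0, 0, 0, 130, 0, 0, 0, 0, 0, 145, 0, 0, 0, 0, 0, 157, 0, 0, 0, 0, 0, 165, 0, 0, 0, 0, 0, 170, 0, 0, 0, 0, 0, 173, 0, 0, 0, 0, 0, 174, 0, 0, 0, 0, 0, 174, 0, 0, 0]'

```text
time_s: 60.8
position: [0.5391, 0.1865, 0.0711]
tcp_rot: [[0.998, 0.0, -0.064], [0.064, -0.0, 0.998], [0.0, -1.0, -0.0]]
force: [-1.4, -1.1, 5.4]
opening: 0.104
```

```bash
python3 -c "
from h import *
st()
"
```

```text
t 60.8 pos [539.1 186.5  71.1] psi 93.64 tilt 0.01 J [  7.9  40.5  97.4  -0.   42.1 -85.8] F [-1.4 -1.1  5.4] M [0.05 0.05 0.03] open 0.104
```

jog_arm --motion '[0, 0, 1, 0, 0, 0, 0, 0, 2, 0, 0, 0, 0, 0, 3, 0, 0, 0, 0, 0, 3, 0, 0, 0]'

```text
time_s: 61.3
position: [0.539, 0.1877, 0.0711]
tcp_rot: [[0.998, -0.0, -0.065], [0.065, -0.003, 0.998], [-0.001, -1.0, -0.003]]
force: [-2.8, -7.6, 6.1]
opening: 0.102
```

```bash
python3 -c "
from h import *
st()
"
```

```text
t 61.3 pos [539.  187.7  71.1] psi 93.71 tilt 0.18 J [  8.1  40.5  97.3  -0.3  42.2 -85.4] F [-2.8 -7.6  6.1] M [-1.01  0.04  0.02] open 0.102
```

The drawer is against its stop (−7.6 N). I'll release, lift and go back to the bolt knob.

jog_arm --motion '[0, 0, -2, 0, 0, 0, 0, 0, -2, 0, 0, 0, 0, 0, -2, 0, 0, 0, 0, 0, -2, 0, 0, 0, 0, -50, -2, 0, 0, 0, 0, -110, -2, 0, 0, 0, 0, -160, -2, 0, 0, 0, 0, -160, -2, 0, 0, 0, 0, -160, -2, 0, 0, 0]' --gripper 0.34

```text
time_s: 62.42
position: [0.5386, 0.187, 0.2301]
tcp_rot: [[0.998, -0.001, -0.063], [0.063, -0.0, 0.998], [-0.001, -1.0, -0.0]]
force: [-0.6, -0.3, 0.8]
opening: 0.34
```

```bash
python3 -c "
from h import *
st(); rows((551,372,230,93.6))
p,d=bot.capture('side');cv2.imwrite('pics/s17.png',cv2.resize(p[100:330,180:450,::-1],None,fx=2.5,fy=2.5))
"
```

```text
t 62.42 pos [538.6 187.  230.1] psi 93.61 tilt 0.06 J [  7.9  27.   90.9   0.   62.1 -85.7] F [-0.6 -0.3  0.8] M [ 0.08 -0.14 -0.02] open 0.34
(551, 372, 230, 93.6) [24.0, 0.0, 183.8, 0.0, 0.0, -0.1]
```

View pics/s17.png

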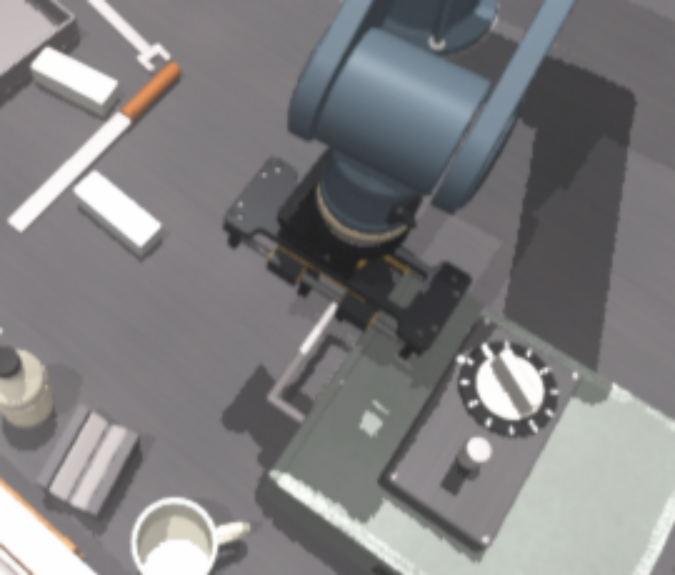

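Shut. To the knob, grip and slide it back +x.

jog_arm --motion '[24, 0, 184, 0, 0, 0, 24, 0, 184, 0, 0, 0, 24, 0, 184, 0, 0, 0, 24, 0, 184, 0, 0, 0, 24, 0, 184, 0, 0, 0, 24, 0, 184, 0, 0, 0]' --gripper 0.7

```text
time_s: 63.22
position: [0.5514, 0.3704, 0.2295]
tcp_rot: [[0.998, -0.002, -0.061], [0.061, -0.001, 0.998], [-0.002, -1.0, -0.001]]
force: [-0.1, -0.2, 0.3]
opening: 0.699
```

```bash
python3 -c "
from h import *
st(); rows((551,371.5,163,93.6))
"
```

```text
t 63.23 pos [551.4 370.4 229.5] psi 93.51 tilt 0.15 J [ 24.3  34.3  76.8  -0.   69.1 -69.2] F [-0.1 -0.2  0.3] M [ 0.12 -0.1   0.02] open 0.699
(551, 371.5, 163, 93.6) [-0.2, 66.5, 1.2, 0.1, -0.1, -0.1]
```

jog_arm --motion '[0, 40, 0, 0, 0, 0, 0, 60, 0, 0, 0, 0, 0, 66, 0, 0, 0, 0, 0, 66, 0, 0, 0, 0]'

```text
time_s: 63.72
position: [0.5522, 0.3713, 0.1647]
tcp_rot: [[0.998, -0.0, -0.062], [0.062, -0.0, 0.998], [-0.0, -1.0, -0.0]]
force: [-0.0, -0.1, 0.9]
opening: 0.694
```

jog_arm --motion '[0, 0, 0, 0, 0, 0, 0, 0, 0, 0, 0, 0, 0, 0, 0, 0, 0, 0, 0, 0, 0, 0, 0, 0, 0, 0, 0, 0, 0, 0, 0, 0, 0, 0, 0, 0]' --gripper 0

```text
time_s: 64.47
position: [0.5518, 0.371, 0.1646]
tcp_rot: [[0.998, -0.0, -0.063], [0.063, -0.002, 0.998], [-0.0, -1.0, -0.002]]
force: [-0.3, -5.0, 1.5]
opening: 0.248
```

jog_arm --motion '[3, 0, 0, 0, 0, 0, 8, 0, 0, 0, 0, 0, 13, 0, 0, 0, 0, 0, 17, 0, 0, 0, 0, 0, 20, 0, 0, 0, 0, 0, 22, 0, 0, 0, 0, 0, 22, 0, 0, 0, 0, 0, 22, 0, 0, 0, 0, 0]'

```text
time_s: 65.47
position: [0.5719, 0.3723, 0.1646]
tcp_rot: [[0.998, -0.005, -0.063], [0.063, -0.003, 0.998], [-0.005, -1.0, -0.003]]
force: [-3.7, -4.5, 3.9]
opening: 0.248
```

```bash
python3 -c "
from h import *
st()
"
```

```text
t 65.47 pos [571.9 372.3 164.6] psi 93.61 tilt 0.31 J [ 23.7  39.8  76.9  -0.   63.6 -69.9] F [-3.7 -4.5  3.9] M [-0.75  0.43 -0.05] open 0.248
```

The bolt is back at its locked position. Next is the dial: I'll grip at ψ=154 and turn 90° clockwise (to about 8).

jog_arm --motion '[20, 0, 0, 0, 0, 0, 20, 0, 0, 0, 0, 0, 20, 0, 0, 0, 0, 0, 20, 0, 0, 0, 0, 0, 20, -30, 0, 0, 0, 0, 20, -60, 0, 0, 0, 0, 20, -60, 0, 0, 0, 0, 20, -60, 0, 0, 0, 0]' --gripper 0.8

```text
time_s: 66.47
position: [0.5928, 0.3746, 0.2237]
tcp_rot: [[0.998, -0.002, -0.063], [0.063, -0.001, 0.998], [-0.002, -1.0, -0.0]]
force: [0.1, 0.6, -0.7]
opening: 0.797
```

```bash
python3 -c "
from h import *
st(); rows((471,365.5,226,153.7))
"
```

```text
t 66.47 pos [592.8 374.6 223.7] psi 93.61 tilt 0.1 J [ 23.2  37.5  71.1   0.   71.5 -70.4] F [ 0.1  0.6 -0.7] M [ 0.03 -0.1   0.01] open 0.797
(471, 365.5, 226, 153.7) [-122.1, -2.1, -1.5, -0.0, -60.1, -0.1]
```

I made a slip there: the release call should have held x at 0, but I wrote 20, so it dragged 20 mm past the knob's stop. I'll check that nothing moved.

```bash
python3 -c "
from h import *
p,d=bot.capture('side');cv2.imwrite('pics/s18.png',cv2.resize(p[150:350,230:480,::-1],None,fx=3,fy=3))
"
```

```text
(no output)
```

View pics/s18.png

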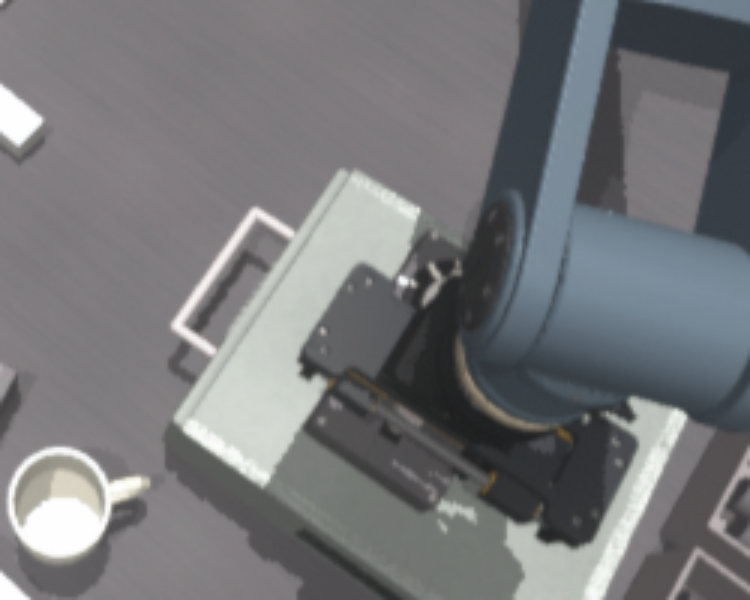

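The cabinet is fixed and looks fine; the knob is hidden, so I'll check it after moving to the dial.

jog_arm --motion '[-122, -2, -2, 0, -60, 0, -122, -2, -2, 0, -60, 0, -122, -2, -2, 0, -60, 0, -122, -2, -2, 0, -60, 0, -122, -2, -2, 0, -60, 0, -122, -2, -2, 0, -60, 0, -122, -2, -2, 0, -60, 0, -122, -2, -2, 0, -60, 0]' --gripper 1

```text
time_s: 67.53
position: [0.4716, 0.3649, 0.2257]
tcp_rot: [[0.446, -0.002, -0.895], [0.895, -0.001, 0.446], [-0.001, -1.0, 0.001]]
force: [-0.3, -0.0, 0.2]
opening: 1.002
```

```bash
python3 -c "
from h import *
st(); rows((471,365.5,168.5,153.7))
p,d=bot.capture('side');cv2.imwrite('pics/s19.png',cv2.resize(p[180:330,300:500,::-1],None,fx=4,fy=4))
"
```

```text
t 67.53 pos [471.6 364.9 225.7] psi 153.51 tilt 0.1 J [  27.    29.3   87.4    0.    63.4 -126.5] F [-0.3 -0.   0.2] M [ 0.11 -0.07  0.05] open 1.002
(471, 365.5, 168.5, 153.7) [0.3, 57.2, 0.7, -0.1, -0.2, -0.1]
```

View pics/s19.png

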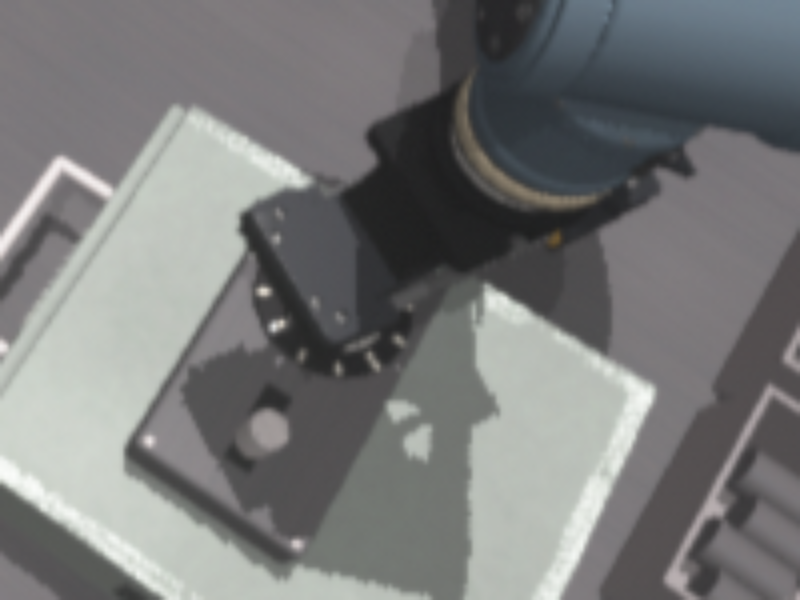

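The knob is at the same pixel (267,432) as when first locked. I'll grip the dial and turn it.

jog_arm --motion '[0, 35, 0, 0, 0, 0, 0, 52, 0, 0, 0, 0, 0, 57, 0, 0, 0, 0, 0, 57, 0, 0, 0, 0]'

```text
time_s: 68.08
position: [0.4723, 0.3652, 0.1696]
tcp_rot: [[0.445, 0.0, -0.896], [0.896, -0.0, 0.445], [0.0, -1.0, -0.0]]
force: [-0.1, 0.4, 0.6]
opening: 0.999
```

jog_arm --motion '[0, 0, 0, 0, 0, 0, 0, 0, 0, 0, 0, 0, 0, 0, 0, 0, 0, 0, 0, 0, 0, 0, 0, 0, 0, 0, 0, 0, 0, 0, 0, 0, 0, 0, 0, 0, 0, 0, 0, 0, 0, 0, 0, 0, 0, 0, 0, 0, 0, 0, 0, 0, 10, 0, 0, 0, 0, 0, 20, 0, 0, 0, 0, 0, 30, 0, 0, 0, 0, 0, 40, 0, 0, 0, 0, 0, 50, 0, 0, 0, 0, 0, 60, 0, 0, 0, 0, 0, 70, 0, 0, 0, 0, 0, 80, 0, 0, 0, 0, 0, 87, 0, 0, 0, 0, 0, 90, 0, 0, 0, 0, 0, 90, 0]' --gripper 0

```text
time_s: 70.45
position: [0.4711, 0.3654, 0.1695]
tcp_rot: [[0.896, -0.002, 0.444], [-0.444, 0.0, 0.896], [-0.002, -1.0, -0.001]]
force: [-2.3, 1.7, 1.3]
opening: 0.149
```

jog_arm --motion '[0, 0, 0, 0, 0, 0, 0, 0, 0, 0, 0, 0, 0, 0, 0, 0, 0, 0, 0, 0, 0, 0, 0, 0, 0, 0, 0, 0, 0, 0, 0, -40, 0, 0, 0, 0, 0, -75, 0, 0, 0, 0, 0, -75, 0, 0, 0, 0, 0, -75, 0, 0, 0, 0]' --gripper 0.6

```text
time_s: 71.58
position: [0.4715, 0.3648, 0.244]
tcp_rot: [[0.896, -0.001, 0.445], [-0.445, -0.001, 0.896], [-0.001, -1.0, -0.001]]
force: [-0.6, 0.1, -1.1]
opening: 0.601
```

```bash
python3 -c "
from h import *
st(); rows((528,150,245,30),(528,-90.5,215,-2.3))
"
```

```text
t 71.58 pos [471.5 364.8 244. ] psi 63.6 tilt 0.07 J [ 27.   28.   86.3  -0.   65.7 -36.6] F [-0.6  0.1 -1.1] M [ 0.01 -0.12  0.02] open 0.601
(528, 150, 245, 30) [146.1, -0.9, -167.3, 0.1, 33.6, -0.0]
(528, -90.5, 215, -2.3) [253.1, 29.2, -382.7, 0.1, 65.9, -0.0]
```

jog_arm --motion '[146, 0, -167, 0, 34, 0, 146, 0, -167, 0, 34, 0, 146, 0, -167, 0, 34, 0, 253, 15, -382, 0, 66, 0, 253, 15, -382, 0, 66, 0, 253, 29, -382, 0, 66, 0, 253, 29, -382, 0, 66, 0, 253, 29, -382, 0, 66, 0, 253, 29, -382, 0, 66, 0, 253, 29, -382, 0, 66, 0]'

```text
time_s: 72.82
position: [0.528, -0.0885, 0.2147]
tcp_rot: [[-0.042, -0.002, 0.999], [-0.999, 0.001, -0.042], [-0.001, -1.0, -0.002]]
force: [-0.3, 0.3, -0.1]
opening: 0.6
```

```bash
python3 -c "
from h import *
st(); rows((528,-90.5,22,-2.3))
p,d=bot.capture('top');cv2.imwrite('pics/t20.png',cv2.resize(p[100:290,20:290,::-1],None,fx=2.9,fy=2.9))
p,d=bot.capture('side');cv2.imwrite('pics/s20.png',cv2.resize(p[80:330,120:450,::-1],None,fx=2.3,fy=2.3))
"
```

```text
t 72.83 pos [528.  -88.5 214.7] psi -2.39 tilt 0.15 J [-21.5  25.7  96.7   0.   57.8 -19.1] F [-0.3  0.3 -0.1] M [-0.02 -0.12 -0.02] open 0.6
(528, -90.5, 22, -2.3) [2.2, 192.7, 0.5, 0.1, -0.1, -0.1]
```

View pics/t20.png

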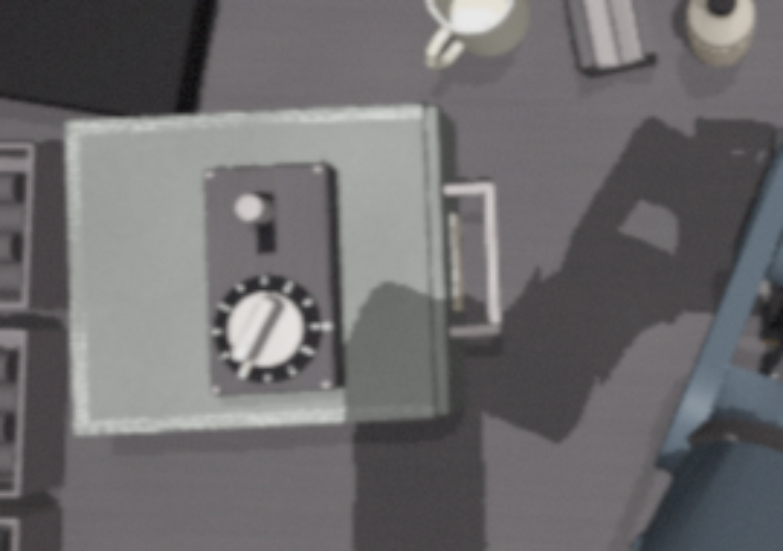

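View pics/s20.png

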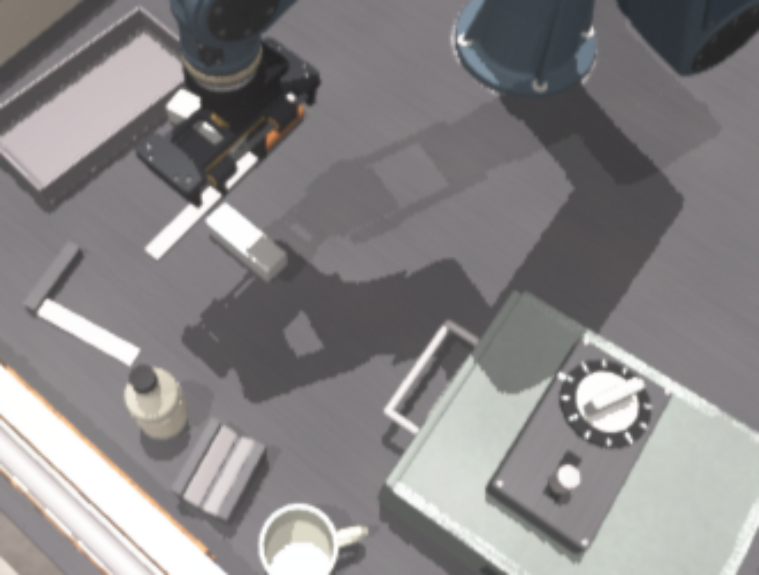

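The dial has turned to about 8 (0 mark at lower left), the bolt is locked and the drawer is shut. Now blank A.

jog_arm --motion '[2, 60, 0, 0, 0, 0, 2, 115, 0, 0, 0, 0, 2, 160, 0, 0, 0, 0, 2, 185, 0, 0, 0, 0, 2, 192, 0, 0, 0, 0, 2, 192, 0, 0, 0, 0]'

```text
time_s: 73.68
position: [0.5291, -0.0906, 0.024]
tcp_rot: [[-0.04, 0.0, 0.999], [-0.999, -0.0, -0.04], [0.0, -1.0, 0.0]]
force: [0.3, -0.3, 0.0]
opening: 0.599
```

jog_arm --motion '[0, 0, 0, 0, 0, 0, 0, 0, 0, 0, 0, 0, 0, 0, 0, 0, 0, 0, 0, 0, 0, 0, 0, 0, 0, 0, 0, 0, 0, 0]' --gripper 0.1

```text
time_s: 74.3
position: [0.5283, -0.0914, 0.0242]
tcp_rot: [[-0.042, -0.001, 0.999], [-0.999, 0.0, -0.042], [-0.0, -1.0, -0.001]]
force: [-1.7, -0.0, 6.0]
opening: 0.413
```

jog_arm --motion '[0, -40, 0, 0, 0, 0, 0, -100, 0, 0, 0, 0, 0, -130, 0, 0, 0, 0, 0, -130, 0, 0, 0, 0, 0, -130, 0, 0, 0, 0]'

```text
time_s: 74.92
position: [0.5275, -0.091, 0.152]
tcp_rot: [[-0.042, -0.003, 0.999], [-0.999, 0.001, -0.042], [-0.001, -1.0, -0.003]]
force: [-0.4, -0.3, -4.3]
opening: 0.41
```

```bash
python3 -c "
from h import *
# tray rect centre (499.3,-395.7), long axis angle: 152 side at 85.3 => long at -4.7deg
a=np.radians(-4.7);u=np.array([np.cos(a),np.sin(a)])
c=np.array([499.3,-395.7]);print(c+70*u,c-70*u)
st(); rows((*(c+70*u),150,-4.7),(*(c+70*u),30,-4.7))
"
```

```text
[ 569.06461708 -401.4356956 ] [ 429.53538292 -389.9643044 ]
t 74.92 pos [527.5 -91.  152. ] psi -2.4 tilt 0.18 J [-21.8  31.   99.9   0.   49.3 -19.4] F [-0.4 -0.3 -4.3] M [ 0.02 -0.05  0.05] open 0.41
(np.float64(569.0646170772626), np.float64(-401.4356956041029), 150, -4.7) [308.4, 1.5, 54.5, 0.2, 2.3, -0.1]
(np.float64(569.0646170772626), np.float64(-401.4356956041029), 30, -4.7) [308.5, 121.5, 54.9, 0.2, 2.3, -0.1]
```

jog_arm --motion '[308, 0, 54, 0, 2, 0, 308, 0, 54, 0, 2, 0, 308, 0, 54, 0, 2, 0, 308, 0, 54, 0, 2, 0, 308, 0, 54, 0, 2, 0, 308, 0, 54, 0, 2, 0, 308, 0, 54, 0, 2, 0, 308, 0, 54, 0, 2, 0]'

```text
time_s: 75.92
position: [0.569, -0.3992, 0.1516]
tcp_rot: [[-0.075, -0.003, 0.997], [-0.997, 0.003, -0.075], [-0.003, -1.0, -0.003]]
force: [0.1, -0.2, -4.1]
opening: 0.41
```

```bash
python3 -c "
from h import *
st(); rows((569,-401,30,-4.7))
p,d=bot.capture('side');cv2.imwrite('pics/s21.png',cv2.resize(p[60:260,60:300,::-1],None,fx=3,fy=3))
"
```

```text
t 75.92 pos [ 569.  -399.2  151.6] psi -4.32 tilt 0.26 J [-44.2  41.5  75.4   0.   63.3 -39.9] F [ 0.1 -0.2 -4.1] M [-0.04 -0.08 -0.03] open 0.41
(569, -401, 30, -4.7) [2.2, 121.6, 0.5, 0.2, 0.4, -0.2]
```

View pics/s21.png

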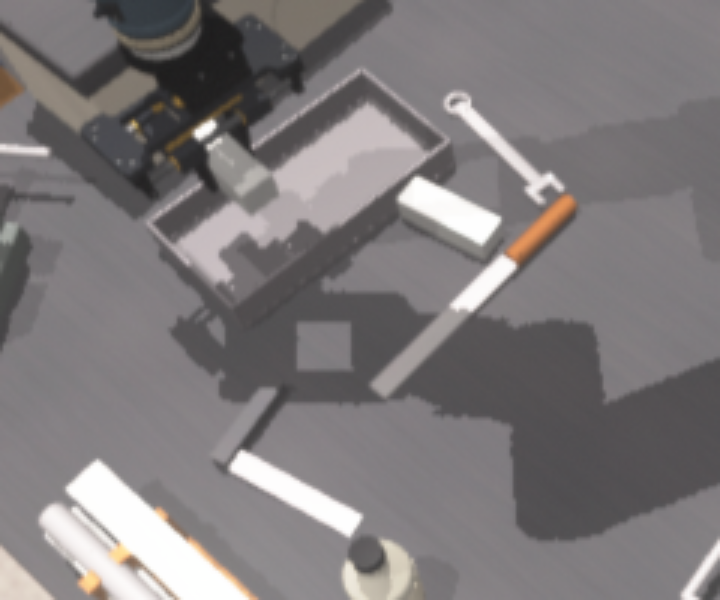

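jog_arm --motion '[2, 50, 0, 0, 0, 0, 2, 90, 0, 0, 0, 0, 2, 112, 0, 0, 0, 0, 2, 121, 0, 0, 0, 0, 2, 121, 0, 0, 0, 0, 2, 121, 0, 0, 0, 0]'

```text
time_s: 76.72
position: [0.5708, -0.4044, 0.0344]
tcp_rot: [[-0.077, 0.003, 0.997], [-0.997, -0.002, -0.077], [0.002, -1.0, 0.003]]
force: [0.2, -0.8, -4.0]
opening: 0.411
```

jog_arm --motion '[0, 0, 0, 0, 0, 0, 0, 0, 0, 0, 0, 0, 0, 0, 0, 0, 0, 0, 0, 0, 0, 0, 0, 0, 0, -60, 0, 0, 0, 0, 0, -120, 0, 0, 0, 0, 0, -150, 0, 0, 0, 0, 0, -150, 0, 0, 0, 0]' --gripper 0.6

```text
time_s: 77.72
position: [0.5712, -0.4049, 0.1862]
tcp_rot: [[-0.077, 0.005, 0.997], [-0.997, -0.005, -0.077], [0.005, -1.0, 0.006]]
force: [-0.6, 0.4, 0.4]
opening: 0.601
```

```bash
python3 -c "
from h import *
st()
p,d=bot.capture('top');cv2.imwrite('pics/t22.png',cv2.resize(p[100:300,250:490,::-1],None,fx=3,fy=3))
for b in blobs(p,d)[:5]: print(b)
rows((420,-259.5,170,8.8))
"
```

```text
t 77.72 pos [ 571.2 -404.9  186.2] psi -4.39 tilt 0.42 J [-44.5  39.4  73.6   0.   66.5 -40.1] F [-0.6  0.4  0.4] M [-0.   -0.11 -0.  ] open 0.601
((296, 111, 48, 16), [739.7, -159.3, 18.9, 132.2, 12.3], 0.85, 0.006)
((168, 93, 29, 26), [767.9, 221.3, 43.3, 99.2, 46.5], 0.5, 0.005)
((175, 60, 197, 17), [878.3, -28.6, 44.7, 540.2, 1.2], 0.76, 0.076)
((185, 50, 187, 7), [919.7, -41.6, 513.3, 14.0, 89.9], 0.75, 0.071)
(420, -259.5, 170, 8.8) [-132.4, 13.1, -160.6, -0.1, -13.2, 0.1]
```

View pics/t22.png

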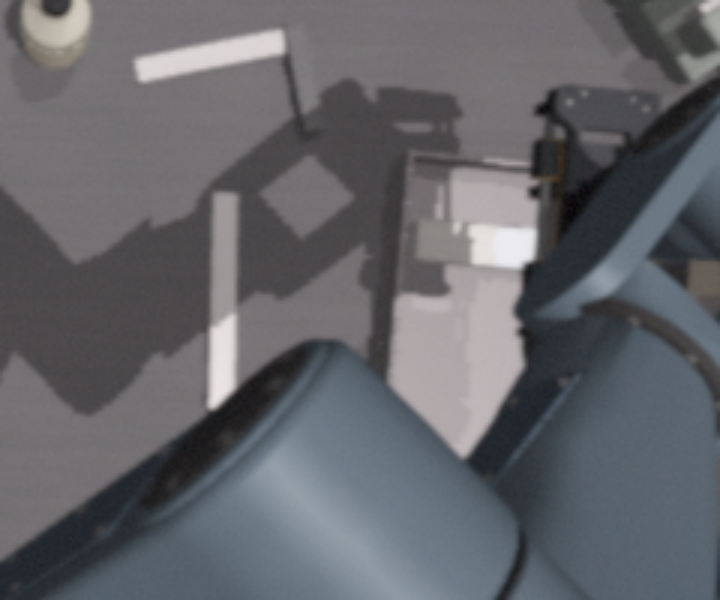

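Blank A is in the tray. On to blank B.

jog_arm --motion '[-132, 10, -160, 0, -13, 0, -132, 10, -160, 0, -13, 0, -132, 10, -160, 0, -13, 0, -132, 10, -160, 0, -13, 0, -132, 10, -160, 0, -13, 0, -132, 10, -160, 0, -13, 0, -132, 10, -160, 0, -13, 0]'

```text
time_s: 78.65
position: [0.4213, -0.2609, 0.1722]
tcp_rot: [[0.149, 0.001, 0.989], [-0.989, -0.001, 0.149], [0.001, -1.0, 0.001]]
force: [-0.7, -0.6, -0.2]
opening: 0.601
```

```bash
python3 -c "
from h import *
st()
rows((420,-259.5,23,8.8))
p,d=bot.capture('side');cv2.imwrite('pics/s23.png',cv2.resize(p[60:260,60:300,::-1],None,fx=3,fy=3))
"
```

```text
t 78.65 pos [ 421.3 -260.9  172.2] psi 8.59 tilt 0.06 J [-44.7  26.6 104.6  -0.   48.7 -53.3] F [-0.7 -0.6 -0.2] M [ 0.02 -0.1  -0.01] open 0.601
(420, -259.5, 23, 8.8) [-1.7, 149.2, -1.2, -0.0, -0.2, 0.0]
```

View pics/s23.png

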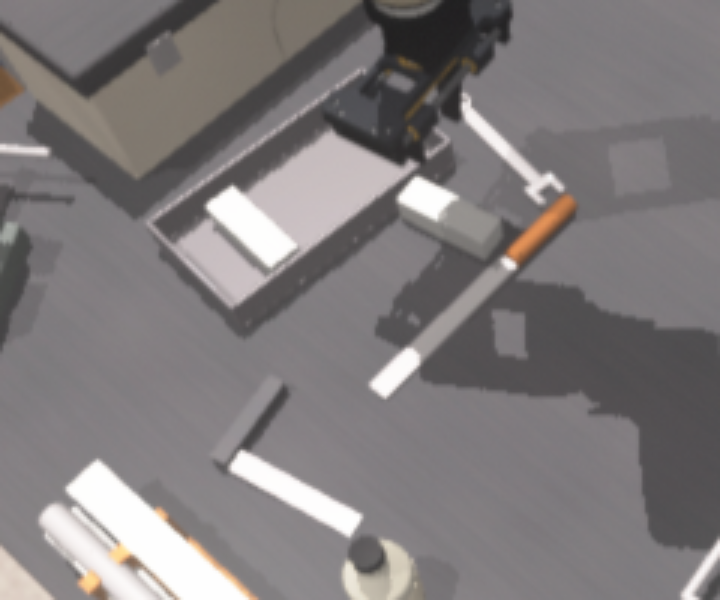

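jog_arm --motion '[-2, 55, -1, 0, 0, 0, -2, 100, -1, 0, 0, 0, -2, 130, -1, 0, 0, 0, -2, 145, -1, 0, 0, 0, -2, 148, -1, 0, 0, 0, -2, 148, -1, 0, 0, 0]'

```text
time_s: 79.45
position: [0.4195, -0.2583, 0.0251]
tcp_rot: [[0.15, 0.001, 0.989], [-0.989, -0.001, 0.15], [0.001, -1.0, 0.001]]
force: [-0.6, 0.9, 0.7]
opening: 0.599
```

jog_arm --motion '[0, 0, 0, 0, 0, 0, 0, 0, 0, 0, 0, 0, 0, 0, 0, 0, 0, 0, 0, 0, 0, 0, 0, 0, 0, 0, 0, 0, 0, 0]' --gripper 0.1

```text
time_s: 80.08
position: [0.4193, -0.2581, 0.0253]
tcp_rot: [[0.15, 0.001, 0.989], [-0.989, -0.001, 0.15], [0.001, -1.0, 0.001]]
force: [0.6, 0.4, 6.7]
opening: 0.407
```

jog_arm --motion '[0, -40, 0, 0, 0, 0, 0, -100, 0, 0, 0, 0, 0, -130, 0, 0, 0, 0, 0, -130, 0, 0, 0, 0, 0, -130, 0, 0, 0, 0]'

```text
time_s: 80.7
position: [0.418, -0.2568, 0.1532]
tcp_rot: [[0.15, -0.002, 0.989], [-0.989, 0.002, 0.15], [-0.003, -1.0, -0.002]]
force: [-0.4, 0.4, -3.8]
opening: 0.412
```

```bash
python3 -c "
from h import *
st(); rows((440,-391,153,-4.7))
"
```

```text
t 80.7 pos [ 418.  -256.8  153.2] psi 8.6 tilt 0.18 J [-44.6  28.3 106.1  -0.   45.8 -53.2] F [-0.4  0.4 -3.8] M [ 0.07 -0.13 -0.04] open 0.412
(440, -391, 153, -4.7) [135.9, -0.2, 1.7, 0.1, 13.3, -0.1]
```

jog_arm --motion '[136, 0, 2, 0, 13, 0, 136, 0, 2, 0, 13, 0, 136, 0, 2, 0, 13, 0, 136, 0, 2, 0, 13, 0, 136, 0, 2, 0, 13, 0, 136, 0, 2, 0, 13, 0]'

```text
time_s: 81.45
position: [0.4409, -0.39, 0.154]
tcp_rot: [[-0.075, -0.001, 0.997], [-0.997, 0.002, -0.075], [-0.002, -1.0, -0.002]]
force: [0.2, 0.4, -3.8]
opening: 0.412
```

```bash
python3 -c "
from h import *
st(); rows((440,-391,32,-4.7))
p,d=bot.capture('side');cv2.imwrite('pics/s24.png',cv2.resize(p[60:260,60:300,::-1],None,fx=3,fy=3))
"
```

```text
t 81.45 pos [ 440.9 -390.   154. ] psi -4.32 tilt 0.15 J [-52.4  34.1  92.1   0.   53.9 -48.1] F [ 0.2  0.4 -3.8] M [-0.01 -0.09 -0.03] open 0.412
(440, -391, 32, -4.7) [1.4, 122.0, -0.6, 0.1, 0.4, -0.1]
```

View pics/s24.png

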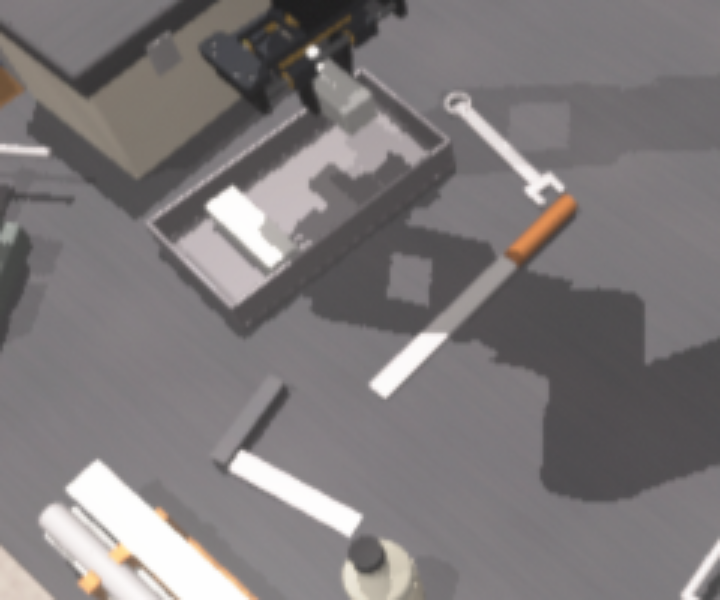

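jog_arm --motion '[1, 50, 0, 0, 0, 0, 1, 90, 0, 0, 0, 0, 1, 112, 0, 0, 0, 0, 1, 121, 0, 0, 0, 0, 1, 122, 0, 0, 0, 0, 1, 122, 0, 0, 0, 0]'

```text
time_s: 82.25
position: [0.4419, -0.3935, 0.0337]
tcp_rot: [[-0.076, 0.001, 0.997], [-0.997, -0.002, -0.076], [0.002, -1.0, 0.002]]
force: [-0.6, -0.1, -3.4]
opening: 0.412
```

jog_arm --motion '[0, 0, 0, 0, 0, 0, 0, 0, 0, 0, 0, 0, 0, 0, 0, 0, 0, 0, 0, 0, 0, 0, 0, 0, 0, -60, 0, 0, 0, 0, 0, -120, 0, 0, 0, 0, 0, -200, 0, 0, 0, 0, 0, -200, 0, 0, 0, 0, 0, -200, 0, 0, 0, 0, -160, -200, 0, 0, 0, 0, -160, -200, 0, 0, 0, 0, -160, -200, 0, 0, 0, 0, -160, -200, 0, 0, 0, 0, -160, -200, 0, 0, 0, 0]' --gripper 0.6

```text
time_s: 84.0
position: [0.4534, -0.2339, 0.2316]
tcp_rot: [[-0.076, -0.001, 0.997], [-0.997, 0.0, -0.076], [-0.0, -1.0, -0.001]]
force: [0.9, 0.2, 0.2]
opening: 0.604
```

```bash
python3 -c "
from h import *
st()
p,d=bot.capture('side');cv2.imwrite('pics/s25.png',cv2.resize(p[:,:,::-1],None,fx=1.5,fy=1.5))
p,d=bot.capture('top');cv2.imwrite('pics/t25.png',cv2.resize(p[:,:,::-1],None,fx=1.5,fy=1.5))
"
```

```text
t 84.0 pos [ 453.4 -233.9  231.6] psi -4.38 tilt 0.06 J [-39.8  22.5  99.2  -0.   58.4 -35.4] F [0.9 0.2 0.2] M [ 0.01 -0.13 -0.  ] open 0.604
```

View pics/s25.png

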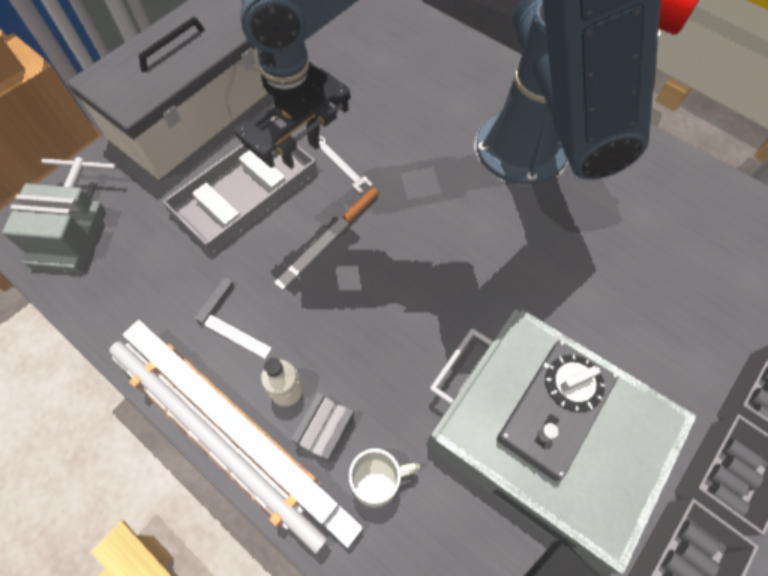

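View pics/t25.png

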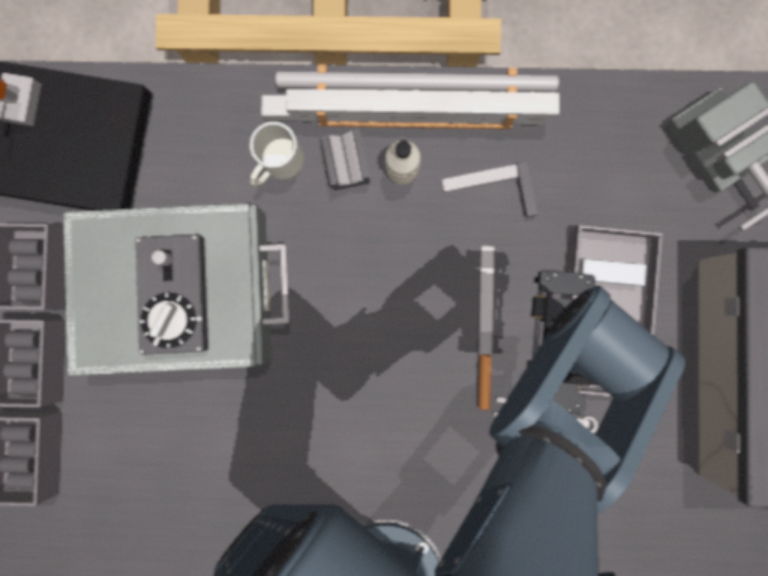

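Both blanks are flat in the tray. The knob (160,258) and handle (288) sit at their starting pixels, the dial is well off 11, and the other objects haven't moved. Handing in.

```bash
python3 -c "
from h import *
print(bot.hand_in()); st()"
```

```text
the job is handed in; nothing more can be done
None
the job is handed in; nothing more can be done
```

The job is done and handed in at about 84 s of the 210 s allowed; the hand-in reported no verdict.

- **Sorting:** There were three blanks on the bench, two good ones and one short stub, and no crooked ones. The stub went into the drawer. Both good blanks went into the tray, including one that was knocked a few centimetres aside mid-run and that I re-measured before picking.
- **Lock:** The 10–1–11 combination worked first time, and the bolt slid the full 20 mm. After loading the stub I pushed the drawer against its stop, slid the bolt back and turned the dial to about 8.
- **Last checks:** The pictures show both good blanks lying flat in the tray. The handle and bolt knob are back at their starting pixels, and the other things on the bench are where they were. The stub was last seen in the open drawer before I shut it.
- **One slip:** After locking the bolt, I wrote a wrong number in the release move, and the fingers dragged about 20 mm past the knob's stop while opening. The peak force of that move was not recorded. The knob was at its locked position afterwards and nothing else had moved.

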